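Eject the forging blanks, load the tray and dock it

ROBOT

A 6-joint arm with a two-finger parallel gripper is mounted at the origin on the work surface. World frame = base frame: x ahead of the robot, y to its left, z up, the work surface at z = 0. Lengths are in mm, angles in rad, forces in N, time in s.
With the tool pointing down it reaches from about 300 to 775 mm from the base axis. Payload 14.6 kg.
Tool frame: the origin (TCP) lies at the very end of the fingers, on their centre line; the grasp point (between the pads) lies 19 mm behind it; y points along the fingers, z is the direction in which the jaws open and shut, and the axes are right-handed (so a half turn about y gives the same grasp; the last joint's range is limited). The gripper opens to 94 mm and grips with 3 to 60 N. Pads are 16 mm wide; open, the fingers measure 119 mm over their backs; the gripper's body (75 mm by 177 mm) begins 78 mm behind the grasp point.
Start: joints at [-1.205, 0.3, 1.521, -0, 1.321, -0.067], TCP at [230.67, -499.28, 205.446] pointing down, gripper open.
Joint ranges: [-3.03, 3.03], [-0.79, 2.21], [0.23, 2.52], [-1.04, 4.18], [0, 3.07], [-2.55, 2.55]. Speed limits (rad/s): [2.22, 2.22, 2.57, 3.14, 3.14, 3.14].

INTERFACE

Orientations are given as [roll, pitch, yaw] about the fixed x, y, z axes, in that order (R = Rz(yaw) Ry(pitch) Rx(roll)).
In Python, from cell import monitor, optics, manip gives the robot as it stands.
- The arm moves only by the shell command python3 -m creep 'ROWS' [FORCE]. ROWS is JSON, a list of rows, each an object of numbers: "tx", "ty", "tz": the shift along the tool's x, y, z scaled (see below); "turn": the turn about the tool's y scaled (see below); "fingers": the finger opening in mm, from 0 to 94. In form: [{"tx": .., "ty": .., "tz": .., "turn": .., "fingers": ..}, ...]. A call has 1 to 20 rows; each row is the pose to reach, as a shift and turn from the pose measured when the call began, along the tool's axes at that moment, turning the shorter way round; what a row does not reach only later rows make up. The controller multiplies each number of a shift by 200 mm and each number of a turn by pi rad. A row lasts 1/10 s, in which the tool goes at most 50 mm and 8.59 degrees, less where a joint would pass 70% of its speed; a pose out of reach is approached as far as the arm can. A call with a number of a shift or a turn outside -1 to 1 is refused whole. A call with a gripper value outside its range is refused whole. The fingers move at their own pace and stop on an object; FORCE is the grip in N (left out, the last holds). Time passes only in rows, so rows that repeat a pose let the fingers close. It gives the time, the measured TCP pose, the force and the opening at its end, in the units of the state.
- monitor.read_state(): the state, without advancing time (a new reading comes with each control period).
- optics.camera(name): name is "side" or "top"; returns a dict with "frame" (384x512x3 uint8, red, green, blue), "range_z" (384x512 float32, mm along the optical axis (not along the pixel's ray), 0 where there is no reading), "fx", "fy", "cx", "cy" (pixels), "distortion" ([k1, k2, p1, p2, k3] as OpenCV has them; the pictures are not rectified), "R" (3x3) and "t" (3): a world point X has camera coordinates R X + t. Camera axes: x right, y down, z forward; pixel columns grow to the right and rows downward; lengths in mm; the calibration is good to about 2 mm. A picture is of the moment at which its call begins.
- manip.sign_off(): hands the job in, once; it reports no verdict.
The state is a dict: "clock": time; "joints": joint angles; "qd": joint speeds; "effort": joint torques, N m; "eef_pos": TCP position; "eef_rot": TCP orientation; "wrist_force": force on the tool from outside, world axes, zero at the start; "moment": the same for the moment, N m; "finger_gap": finger opening in mm.
Only numpy, scipy, OpenCV 4.12 (cv2) and the standard library are available. Lean on these libraries where they do the work, as an engineer would, in place of code of your own. Each camera call takes 0.05 s, during which the arm holds its last target.

TASK

Get the steel blanks out of the blue ejector block: press down the lever in front of each occupied pocket so that the blank rises, and put every blank in the tray, one to a compartment, upright or lying flat on its floor. Only when all are loaded, slide the tray into the green dock, under the lips, until it is fully home against the back stop, and let go. Leave the hammer, the can and the brick where they are.

Things in the scene. Friction and masses are not known exactly. Their poses are not given: they have to be found in the camera images.
- block: blue ejector block fixed to the bench, 60 (x) x 300 (y) x 44 mm high; origin at the centre of its underside. Six square upright pockets 26.5 mm wide, number i (0 to 5) at x = 0, y = (i - 2.5) x 50 mm of its axes; one or two are empty. A seated blank is flush with the block top and cannot be gripped until ejected. Levers stand out on its -x side, one before each pocket.
- lever0 (a joint): ejector lever of pocket 0, a hinge along the block's y axis 36 mm to its -x side and 40 mm up: 0 = up, as it starts, 0.70 rad = fully pressed down. It carries the ejector pin with it: 0.70 rad raises the pocket's blank by 30 mm. Friction of about 4 N at the pad; no spring: it stays where it is left and holds the blank up.
- lever1 (a joint): ejector lever of pocket 1, a hinge along the block's y axis 36 mm to its -x side and 40 mm up: 0 = up, as it starts, 0.70 rad = fully pressed down. It carries the ejector pin with it: 0.70 rad raises the pocket's blank by 30 mm. Friction of about 4 N at the pad; no spring: it stays where it is left and holds the blank up.
- lever2 (a joint): ejector lever of pocket 2, a hinge along the block's y axis 36 mm to its -x side and 40 mm up: 0 = up, as it starts, 0.70 rad = fully pressed down. It carries the ejector pin with it: 0.70 rad raises the pocket's blank by 30 mm. Friction of about 4 N at the pad; no spring: it stays where it is left and holds the blank up.
- lever3 (a joint): ejector lever of pocket 3, a hinge along the block's y axis 36 mm to its -x side and 40 mm up: 0 = up, as it starts, 0.70 rad = fully pressed down. It carries the ejector pin with it: 0.70 rad raises the pocket's blank by 30 mm. Friction of about 4 N at the pad; no spring: it stays where it is left and holds the blank up.
- lever4 (a joint): ejector lever of pocket 4, a hinge along the block's y axis 36 mm to its -x side and 40 mm up: 0 = up, as it starts, 0.70 rad = fully pressed down. It carries the ejector pin with it: 0.70 rad raises the pocket's blank by 30 mm. Friction of about 4 N at the pad; no spring: it stays where it is left and holds the blank up.
- lever5 (a joint): ejector lever of pocket 5, a hinge along the block's y axis 36 mm to its -x side and 40 mm up: 0 = up, as it starts, 0.70 rad = fully pressed down. It carries the ejector pin with it: 0.70 rad raises the pocket's blank by 30 mm. Friction of about 4 N at the pad; no spring: it stays where it is left and holds the blank up.
- lever0_pad (a point): centre of the top of the red pad (22 x 22 mm) at the free end of lever 0: about 66 mm high when up, about 24 mm high when fully pressed; it is pressed straight down (it moves less than 8 mm sideways).
- lever1_pad (a point): centre of the top of the red pad (22 x 22 mm) at the free end of lever 1: about 66 mm high when up, about 24 mm high when fully pressed; it is pressed straight down (it moves less than 8 mm sideways).
- lever2_pad (a point): centre of the top of the red pad (22 x 22 mm) at the free end of lever 2: about 66 mm high when up, about 24 mm high when fully pressed; it is pressed straight down (it moves less than 8 mm sideways).
- lever3_pad (a point): centre of the top of the red pad (22 x 22 mm) at the free end of lever 3: about 66 mm high when up, about 24 mm high when fully pressed; it is pressed straight down (it moves less than 8 mm sideways).
- lever4_pad (a point): centre of the top of the red pad (22 x 22 mm) at the free end of lever 4: about 66 mm high when up, about 24 mm high when fully pressed; it is pressed straight down (it moves less than 8 mm sideways).
- lever5_pad (a point): centre of the top of the red pad (22 x 22 mm) at the free end of lever 5: about 66 mm high when up, about 24 mm high when fully pressed; it is pressed straight down (it moves less than 8 mm sideways).
- blank0_center (a point): centre of steel blank 0, a piece of square bar 24 x 24 mm, 38 mm long along its own z axis, 0.14 kg, one end painted yellow; starts upright in pocket 0, its centre 25 mm above the bench (55 mm once ejected, with 30 mm of it above the block's top); None if this pocket is empty.
- blank1_center (a point): centre of steel blank 1, a piece of square bar 24 x 24 mm, 38 mm long along its own z axis, 0.14 kg, one end painted yellow; starts upright in pocket 1, its centre 25 mm above the bench (55 mm once ejected, with 30 mm of it above the block's top); None if this pocket is empty.
- blank2_center (a point): centre of steel blank 2, a piece of square bar 24 x 24 mm, 38 mm long along its own z axis, 0.14 kg, one end painted yellow; starts upright in pocket 2, its centre 25 mm above the bench (55 mm once ejected, with 30 mm of it above the block's top); None if this pocket is empty.
- blank3_center (a point): centre of steel blank 3, a piece of square bar 24 x 24 mm, 38 mm long along its own z axis, 0.14 kg, one end painted yellow; starts upright in pocket 3, its centre 25 mm above the bench (55 mm once ejected, with 30 mm of it above the block's top); None if this pocket is empty.
- blank4_center (a point): centre of steel blank 4, a piece of square bar 24 x 24 mm, 38 mm long along its own z axis, 0.14 kg, one end painted yellow; starts upright in pocket 4, its centre 25 mm above the bench (55 mm once ejected, with 30 mm of it above the block's top); None if this pocket is empty.
- blank5_center (a point): centre of steel blank 5, a piece of square bar 24 x 24 mm, 38 mm long along its own z axis, 0.14 kg, one end painted yellow; starts upright in pocket 5, its centre 25 mm above the bench (55 mm once ejected, with 30 mm of it above the block's top); None if this pocket is empty.
- tray_center (a point): centre, 7 mm up, of the loose tray, 130 (x) x 186 (y) x 14 mm high, 0.28 kg, loose on the bench. Six compartments at x = +-28, y = -56, 0, +56 mm of its axes, each 46 x 46 mm, 10 mm deep, floor 4 mm above the bench; outer walls 14 mm thick, dividers 10. A compartment holds one blank, upright or lying. Orange handle: upright fin 36 (x) x 12 (y) mm, 4 to 46 mm above the bench, centred at x = -99 mm, y = 0.
- dock: dock fixed to the bench: two green lipped channels along its own x, 198 mm apart inside, from x = -80 mm (yellow flares to -107) to a dark back stop 40 mm high, face at x = +65; open below and on its -x side. Origin = middle of the tray's underside when fully home, front edge on the stop, tray's handle to -x, axes along the dock's. Lips 20 to 25 mm above the bench, 166 mm between them.
- hammer: hammer lying on the bench behind the block; bystander.
- oilcan: red can 64 mm wide, 110 mm high, beside the tray; bystander.
- firebrick: terracotta-coloured brick 160 x 75 x 60 mm beside the block; bystander.

How it is judged (in metres and radians):
On the way, in this order (a step that is already met when the one before it is completed fails the run):
1. every blank lies or stands on the floor of a tray compartment while the tray is still out of the dock (30 mm or more short of home) (x of blank0_center in the frame of tray_center between -0.05 and 0.05 m and y of blank0_center in the frame of tray_center between -0.078 and 0.078 m and z of blank0_center in the frame of tray_center between 0 and 0.018 m and x of blank1_center in the frame of tray_center between -0.05 and 0.05 m and y of blank1_center in the frame of tray_center between -0.078 and 0.078 m and z of blank1_center in the frame of tray_center between 0 and 0.018 m and x of blank2_center in the frame of tray_center between -0.05 and 0.05 m and y of blank2_center in the frame of tray_center between -0.078 and 0.078 m and z of blank2_center in the frame of tray_center between 0 and 0.018 m and x of blank3_center in the frame of tray_center between -0.05 and 0.05 m and y of blank3_center in the frame of tray_center between -0.078 and 0.078 m and z of blank3_center in the frame of tray_center between 0 and 0.018 m and x of blank4_center in the frame of tray_center between -0.05 and 0.05 m and y of blank4_center in the frame of tray_center between -0.078 and 0.078 m and z of blank4_center in the frame of tray_center between 0 and 0.018 m and x of blank5_center in the frame of tray_center between -0.05 and 0.05 m and y of blank5_center in the frame of tray_center between -0.078 and 0.078 m and z of blank5_center in the frame of tray_center between 0 and 0.018 m and x of tray_center in the frame of dock below -0.03 m), for 0.2 s.
2. the tray is fully home in the dock with the blanks in it (x of tray_center in the frame of dock between -0.007 and 0.01 m and y of tray_center in the frame of dock between -0.012 and 0.012 m and z of tray_center in the frame of dock between 0.003 and 0.011 m and angle between the x axis of tray_center and the x axis of dock, either way round below 0.12 rad and x of blank0_center in the frame of tray_center between -0.05 and 0.05 m and y of blank0_center in the frame of tray_center between -0.078 and 0.078 m and z of blank0_center in the frame of tray_center between 0 and 0.018 m and x of blank1_center in the frame of tray_center between -0.05 and 0.05 m and y of blank1_center in the frame of tray_center between -0.078 and 0.078 m and z of blank1_center in the frame of tray_center between 0 and 0.018 m and x of blank2_center in the frame of tray_center between -0.05 and 0.05 m and y of blank2_center in the frame of tray_center between -0.078 and 0.078 m and z of blank2_center in the frame of tray_center between 0 and 0.018 m and x of blank3_center in the frame of tray_center between -0.05 and 0.05 m and y of blank3_center in the frame of tray_center between -0.078 and 0.078 m and z of blank3_center in the frame of tray_center between 0 and 0.018 m and x of blank4_center in the frame of tray_center between -0.05 and 0.05 m and y of blank4_center in the frame of tray_center between -0.078 and 0.078 m and z of blank4_center in the frame of tray_center between 0 and 0.018 m and x of blank5_center in the frame of tray_center between -0.05 and 0.05 m and y of blank5_center in the frame of tray_center between -0.078 and 0.078 m and z of blank5_center in the frame of tray_center between 0 and 0.018 m), for 0.2 s.
At the end, for the whole second after the job is handed in: The tray lies in the dock under its lips within 7 mm of fully home against the stop, and every blank is in a compartment of the tray, upright or lying on its floor (all of step 2); the robot touches nothing.
It fails at once if the hammer is pushed more than 30 mm from its place (distance of hammer from where it was at the start of the episode above 0.03 m).
It fails at once if the oilcan is pushed more than 30 mm from its place (distance of oilcan from where it was at the start of the episode above 0.03 m).
It fails at once if the firebrick is pushed more than 30 mm from its place (distance of firebrick from where it was at the start of the episode above 0.03 m).
Of blank0, blank1, blank2, blank3, blank4, blank5 only 4 to 5 are there at a start; the rules pass over those that are not, and their reading is None.
At some moment in a run one of tray may be knocked a few centimetres aside while the robot is not near it.
Once in a run the grip may slacken for a moment while it holds something.
It also fails if it takes over 210 s, if anything falls off the work surface, if the arm or the gripper's body presses on something with over 40 N, if the wrist force passes 120 N, or if a joint passes its speed limit or range.

## Working session

There is one attempt and no reset: what is moved stays moved. The work goes in short steps, Python scripts to look and compute and a shell command to move; the robot and the scene stay as the last step left them, time stands still between calls to the robot, and variables do not carry over. Pictures are saved under pics/ and viewed, and the job is handed in when it is done.

```bash
ls; mkdir -p pics; python3 - <<'E'
from cell import monitor, optics, manip
import cv2
print(monitor.read_state())
for n in("side","top"):
    c=optics.camera(n); cv2.imwrite(f"pics/{n}0.png",c["frame"][:,:,::-1])
    print(n,c["fx"],c["fy"],c["cx"],c["cy"],c["distortion"],c["R"],c["t"])
E
```

```text
pics
{'clock': 0.0, 'joints': array([-1.20458540e+00,  3.00469307e-01,  1.52157543e+00, -2.01762604e-07,
        1.32070842e+00, -6.66065140e-02]), 'qd': array([-0.0026426 ,  0.0009232 ,  0.00018941, -0.00045116,  0.00013779,
        0.00191588]), 'effort': array([ 1.00598871e-03, -5.31800330e+01, -3.52738130e+01,  7.08859228e-02,
        2.43563071e-02, -1.23490154e-04]), 'eef_pos': array([ 230.58619283, -499.03980509,  204.8897059 ]), 'eef_rot': array([-1.57195427e+00,  7.70451639e-05, -2.70877521e+00]), 'wrist_force': array([-0.46564506, -0.01323237, -0.75275705]), 'moment': array([-0.01993611, -0.00840169, -0.04351615]), 'finger_gap': 93.609436510254}
side 401.1416835297691 401.1416835297691 252.46778965762064 187.5050160348918 [-0.01771902  0.          0.          0.          0.        ] [[-0.97717874 -0.21228262 -0.0076022 ]
 [-0.11207233  0.54563248 -0.83049684]
 [ 0.18044805 -0.81069186 -0.55697146]] [ 605.90931218  109.55619964 1020.92617963]
top 424.5168307424448 424.5168307424448 255.20359471716537 192.92717562800067 [-0.0151674  0.         0.         0.         0.       ] [[ 0.00467365 -0.99967262  0.02515574]
 [-0.98490464 -0.0089546  -0.17286604]
 [ 0.17303471 -0.02396809 -0.98462405]] [ -18.10370968  629.44823924 1229.16760383]
```

View pics/side0.png

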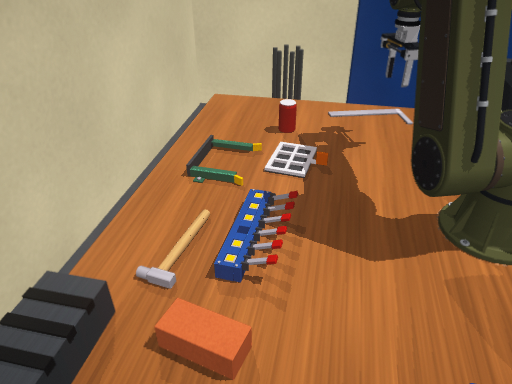

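View pics/top0.png

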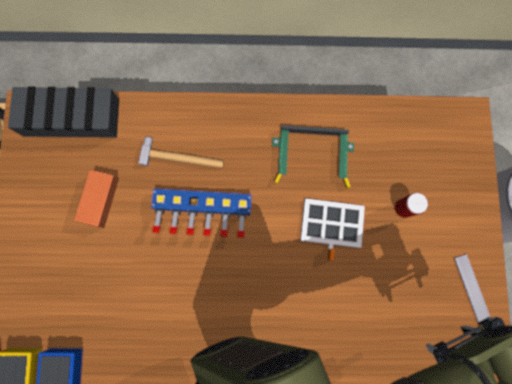

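```bash
cat > h.py <<'E'
from cell import monitor, optics, manip
import cv2, numpy as np
def cam(n):
    c=optics.camera(n); c["K"]=np.array([[c["fx"],0,c["cx"]],[0,c["fy"],c["cy"]],[0,0,1]]); c["D"]=np.array(c["distortion"],float)
    c["R"]=np.array(c["R"]);c["t"]=np.array(c["t"]); c["hsv"]=cv2.cvtColor(c["frame"],cv2.COLOR_RGB2HSV); return c
def onz(c,px,z):
    n=cv2.undistortPoints(np.array(px,float).reshape(-1,1,2),c["K"],c["D"]).reshape(-1,2)
    d=np.c_[n,np.ones(len(n))]@c["R"]; o=-c["R"].T@c["t"]
    return o+d*((z-o[2])/d[:,2])[:,None]
def proj(c,P):
    r,_=cv2.Rodrigues(c["R"]); return cv2.projectPoints(np.array(P,float).reshape(-1,1,3),r,c["t"],c["K"],c["D"])[0].reshape(-1,2)
def cloud(c):
    h,w=c["range_z"].shape; u,v=np.meshgrid(np.arange(w),np.arange(h))
    n=cv2.undistortPoints(np.stack([u,v],-1).reshape(-1,1,2).astype(float),c["K"],c["D"]).reshape(h,w,2)
    z=c["range_z"][...,None]; return (np.concatenate([n,np.ones((h,w,1))],-1)*z-c["t"])@c["R"]
def mask(c,lo,hi):return cv2.inRange(c["hsv"],tuple(lo),tuple(hi))
def blobs(m,amin=8):
    n,l,s,ce=cv2.connectedComponentsWithStats(m); return [(s[i,4],ce[i],l==i) for i in range(1,n) if s[i,4]>=amin]
E
cat > meas.py <<'E'
from h import *
import sys
for n in("top","side"):
    c=cam(n);P=cloud(c)
    for nm,lo,hi,z in(("red",(0,200,90),(6,255,255),66),("red2",(174,180,90),(180,255,255),66),("yel",(22,150,150),(33,255,255),44),("blue",(105,150,60),(125,255,255),44),("green",(65,100,40),(90,255,255),25),("white",(0,0,170),(180,40,255),14),("orange",(5,220,120),(14,255,255),46)):
        for a,ce,m in blobs(mask(c,lo,hi),8):
            p=P[m&(c["range_z"]>0)]
            if len(p) and 100<p.mean(0)[0]<900: print(n,nm,a,ce.round(1),onz(c,ce,z)[0].round(0)[:2],"cloud",np.median(p,0).round(0))
E
python3 meas.py
python3 - <<'E'
from h import *
c=cam("top");cv2.imwrite("pics/topz.png",cv2.resize(c["frame"][110:280,130:440,::-1],None,fx=2.5,fy=2.5,interpolation=cv2.INTER_NEAREST))
c=cam("side");cv2.imwrite("pics/sidez.png",cv2.resize(c["frame"][80:290,130:340,::-1],None,fx=2.8,fy=2.8,interpolation=cv2.INTER_NEAREST))
E
```

```text
top red 13 [408.6 214.6] [ 566. -475.] cloud [ 566. -477.   62.]
top red 37 [156.  229.2] [517. 278.] cloud [517. 277.  67.]
top red 38 [172.9 230.2] [514. 228.] cloud [515. 228.  67.]
top red 35 [189.8 231. ] [512. 179.] cloud [512. 178.  67.]
top red 35 [206.7 232.2] [509. 129.] cloud [509. 128.  67.]
top red 37 [223.5 233.2] [506.  79.] cloud [507.  78.  66.]
top red 34 [240.2 234. ] [504.  30.] cloud [504.  31.  67.]
top yel 32 [277.4 178. ] [679. -82.] cloud [684. -83.  24.]
top yel 31 [346.9 182.4] [ 667. -297.] cloud [ 672. -302.   24.]
top yel 20 [160.  198.2] [613. 275.] cloud [613. 274.  44.]
top yel 20 [176.2 199.2] [610. 226.] cloud [611. 226.  43.]
top yel 21 [209.2 201.1] [605. 125.] cloud [605. 126.  45.]
top yel 21 [226. 202.] [603.  74.] cloud [602.  75.  45.]
top yel 21 [242.1 202.8] [601.  25.] cloud [600.  26.  43.]
top yel 249 [ 21.4 361.5] [140. 646.] cloud [162. 620.  68.]
top blue 1198 [200.6 201.4] [604. 151.] cloud [603. 153.  44.]
top blue 605 [ 65.5 362.7] [138. 522.] cloud [147. 497.  65.]
top green 255 [282.7 150.2] [ 773. -101.] cloud [ 776. -101.   24.
[... 2075 characters left out ...]
ite 301 [370.9 112.4] [ 279. -676.] cloud [ 277. -696.    6.]
side white 460 [286. 158.] [ 560. -241.] cloud [ 556. -234.   13.]
side white 8 [251.6 218.1] [602.  91.] cloud [593. 129.  44.]
side white 35 [272.2 217.9] [550.  79.] cloud [543. 128.  54.]
side white 43 [267.3 230.5] [553. 132.] cloud [546. 177.  52.]
side white 8 [240.9 244.1] [606. 195.] cloud [598. 226.  42.]
side white 49 [262.2 244.4] [556. 185.] cloud [547. 227.  52.]
side white 8 [234.4 258.5] [609. 246.] cloud [601. 274.  43.]
side white 57 [256.5 259.5] [559. 238.] cloud [551. 276.  52.]
side white 288 [156.1 272.5] [768. 324.] cloud [762. 333.  24.]
side orange 135 [321.6 157.9] [ 445. -208.] cloud [ 446. -240.   29.]
```

View pics/topz.png

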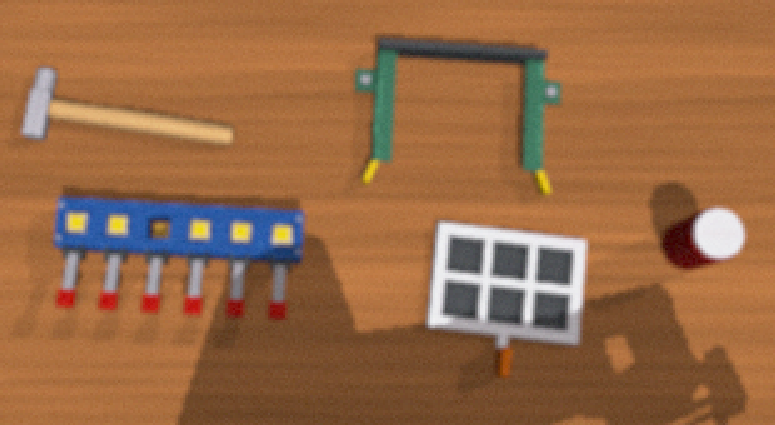

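View pics/sidez.png

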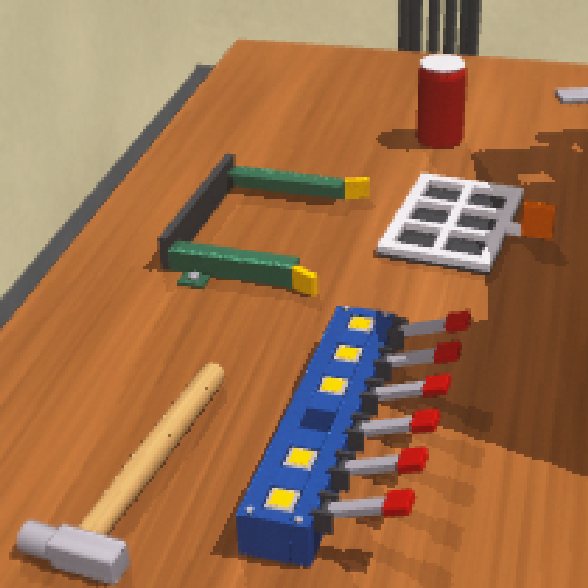

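Top view: pocket 3 is empty (dark hole near full-frame px 193,201). Five yellow blanks sit at pockets 0, 1, 2, 4 and 5. The tray is at px (331,220), its handle points to the robot, and the dock is behind it.

```bash
cat > plan.py <<'E'
# python3 plan.py yaw x y z [x y z ...] -> rows' numbers for targets from current pose
from h import *
import sys
from scipy.spatial.transform import Rotation as Ro
s=monitor.read_state(); a=[float(v) for v in sys.argv[1:]]
R=Ro.from_euler("xyz",s["eef_rot"]).as_matrix(); y0=s["eef_rot"][2]
t=-(a[0]-y0); t=(t+np.pi)%(2*np.pi)-np.pi
print("pos",s["eef_pos"].round(1),"yaw",y0.round(3),"clock",round(s["clock"],1),"turn %.4f"%(t/np.pi))
for i in range(1,len(a),3): print(a[i:i+3],"tx,ty,tz",(R.T@(np.array(a[i:i+3])-s["eef_pos"])/200).round(3))
E
python3 plan.py -3.19 400 -320 200 480 -200 180 503.5 32 120
```

```text
pos [ 230.6 -499.2  205.3] yaw -2.709 clock 0.3 turn 0.1532
[400.0, -320.0, 200.0] tx,ty,tz [-1.145  0.027 -0.458]
[480.0, -200.0, 180.0] tx,ty,tz [-1.759  0.127 -0.835]
[503.5, 32.0, 120.0] tx,ty,tz [-2.352  0.427 -1.839]
```

```bash
python3 -m creep '[{"tx":-0.95,"ty":0.03,"tz":-0.6,"turn":0.153,"fingers":0},{"tx":-0.95,"ty":0.03,"tz":-0.6,"turn":0.153,"fingers":0},{"tx":-0.95,"ty":0.03,"tz":-0.6,"turn":0.153,"fingers":0},{"tx":-0.95,"ty":0.03,"tz":-0.6,"turn":0.153,"fingers":0},{"tx":-0.95,"ty":0.03,"tz":-0.6,"turn":0.153,"fingers":0},{"tx":-0.95,"ty":0.03,"tz":-0.6,"turn":0.153,"fingers":0},{"tx":-0.95,"ty":0.03,"tz":-0.6,"turn":0.153,"fingers":0}]' 10; python3 plan.py -3.19 500 -150 140 503.5 32 120
```

```text
clock: 1.0
eef_pos: [353.0, -310.4, 199.4]
eef_rot: [-1.571, -0.0, 3.095]
wrist_force: [-0.2, -0.5, -0.2]
finger_gap: 41.3
pos [ 353.  -310.4  199.4] yaw 3.095 clock 1.0 turn 0.0007
[500.0, -150.0, 140.0] tx,ty,tz [-0.697  0.297 -0.835]
[503.5, 32.0, 120.0] tx,ty,tz [-0.673  0.397 -1.745]
```

```bash
python3 -m creep '[{"tx":-0.68,"ty":0.3,"tz":-0.95,"fingers":0},{"tx":-0.68,"ty":0.3,"tz":-0.95,"fingers":0},{"tx":-0.68,"ty":0.3,"tz":-0.95,"fingers":0},{"tx":-0.68,"ty":0.3,"tz":-0.95,"fingers":0},{"tx":-0.68,"ty":0.3,"tz":-0.95,"fingers":0},{"tx":-0.68,"ty":0.3,"tz":-0.95,"fingers":0},{"tx":-0.68,"ty":0.3,"tz":-0.95,"fingers":0}]'; python3 plan.py -3.19 503.5 32 90 503.5 32 70 503.5 32 25
```

```text
pos [ 353.  -310.4  199.4] yaw 3.095 clock 1.0 turn 0.0007
[503.5, 32.0, 90.0] tx,ty,tz [-0.673  0.547 -1.745]
[503.5, 32.0, 70.0] tx,ty,tz [-0.673  0.647 -1.745]
[503.5, 32.0, 25.0] tx,ty,tz [-0.673  0.872 -1.745]$[0]: bad value
```

```bash
python3 -m creep '[{"tx":-0.68,"ty":0.3,"tz":-0.95,"turn":0,"fingers":0},{"tx":-0.68,"ty":0.3,"tz":-0.95,"turn":0,"fingers":0},{"tx":-0.68,"ty":0.3,"tz":-0.95,"turn":0,"fingers":0},{"tx":-0.68,"ty":0.3,"tz":-0.95,"turn":0,"fingers":0},{"tx":-0.68,"ty":0.3,"tz":-0.95,"turn":0,"fingers":0},{"tx":-0.68,"ty":0.3,"tz":-0.95,"turn":0,"fingers":0},{"tx":-0.68,"ty":0.3,"tz":-0.95,"turn":0,"fingers":0}]'; python3 plan.py -3.19 503.5 32 90 503.5 32 70 503.5 32 25
```

```text
clock: 1.7
eef_pos: [497.5, -127.7, 139.0]
eef_rot: [-1.571, -0.001, 3.096]
wrist_force: [-0.8, -0.3, -0.3]
finger_gap: 0.6
pos [ 497.5 -127.7  139. ] yaw 3.096 clock 1.7 turn 0.0008
[503.5, 32.0, 90.0] tx,ty,tz [ 0.007  0.245 -0.799]
[503.5, 32.0, 70.0] tx,ty,tz [ 0.007  0.345 -0.799]
[503.5, 32.0, 25.0] tx,ty,tz [ 0.006  0.57  -0.799]
```

```bash
python3 -m creep '[{"tx":0.007,"ty":0.2,"tz":-0.8,"turn":0,"fingers":0},{"tx":0.007,"ty":0.2,"tz":-0.8,"turn":0,"fingers":0},{"tx":0.007,"ty":0.2,"tz":-0.8,"turn":0,"fingers":0},{"tx":0.007,"ty":0.2,"tz":-0.8,"turn":0,"fingers":0},{"tx":0.007,"ty":0.2,"tz":-0.8,"turn":0,"fingers":0},{"tx":0.007,"ty":0.3,"tz":-0.8,"turn":0,"fingers":0},{"tx":0.007,"ty":0.36,"tz":-0.8,"turn":0,"fingers":0},{"tx":0.007,"ty":0.4,"tz":-0.8,"turn":0,"fingers":0},{"tx":0.007,"ty":0.44,"tz":-0.8,"turn":0,"fingers":0},{"tx":0.007,"ty":0.48,"tz":-0.8,"turn":0,"fingers":0},{"tx":0.007,"ty":0.52,"tz":-0.8,"turn":0,"fingers":0},{"tx":0.007,"ty":0.55,"tz":-0.8,"turn":0,"fingers":0},{"tx":0.007,"ty":0.57,"tz":-0.8,"turn":0,"fingers":0},{"tx":0.007,"ty":0.57,"tz":-0.8,"turn":0,"fingers":0},{"tx":0.007,"ty":0.57,"tz":-0.8,"turn":0,"fingers":0}]'; python3 plan.py -3.19 503.5 32 24 503.5 32 90  506.5 82 90
```

```text
clock: 3.2
eef_pos: [504.9, 31.1, 26.7]
eef_rot: [-1.571, 0.003, 3.095]
wrist_force: [-2.1, -2.2, 15.3]
finger_gap: 0.2
pos [504.9  31.1  26.7] yaw 3.095 clock 3.2 turn 0.0004
[503.5, 32.0, 24.0] tx,ty,tz [ 0.007  0.013 -0.004]
[503.5, 32.0, 90.0] tx,ty,tz [ 0.006 -0.317 -0.004]
[506.5, 82.0, 90.0] tx,ty,tz [ 0.003 -0.317 -0.255]
```

```bash
python3 -m creep '[{"tx":0.007,"ty":0.02,"tz":-0.0,"turn":0,"fingers":0},{"tx":0.007,"ty":0.03,"tz":-0.0,"turn":0,"fingers":0},{"tx":0.007,"ty":0.03,"tz":-0.0,"turn":0,"fingers":0}]';  python3 -m creep '[{"tx":0,"ty":-0.15,"tz":0,"turn":0,"fingers":0},{"tx":0,"ty":-0.32,"tz":0,"turn":0,"fingers":0},{"tx":0,"ty":-0.32,"tz":0,"turn":0,"fingers":0},{"tx":0,"ty":-0.32,"tz":0,"turn":0,"fingers":0}]'; python3 meas.py | grep -E "red|yel" ; python3 plan.py -3.19 506.5 82 90  506.5 82 75 506.5 82 24
```

```text
clock: 3.5
eef_pos: [505.5, 30.8, 25.0]
eef_rot: [-1.572, 0.008, 3.094]
wrist_force: [-18.7, 4.9, 56.4]
finger_gap: 0.5
clock: 3.9
eef_pos: [505.4, 30.1, 89.3]
eef_rot: [-1.572, 0.009, 3.093]
wrist_force: [-0.1, -1.1, -1.0]
finger_gap: 0.8
top red 9 [410.3 213.8] [ 568. -480.] cloud [ 566. -476.   84.]
top red 8 [405.1 215.4] [ 563. -464.] cloud [ 566. -474.   41.]
top red 40 [156.  229.4] [516. 278.] cloud [517. 277.  67.]
top red 44 [172.6 230.4] [514. 229.] cloud [514. 228.  67.]
top red 44 [189.8 231.5] [511. 178.] cloud [510. 178.  66.]
top yel 33 [277.4 177.9] [679. -82.] cloud [685. -84.  23.]
top yel 31 [346.7 181.9] [ 668. -296.] cloud [ 673. -302.   23.]
top yel 18 [160.1 198.3] [612. 274.] cloud [613. 274.  45.]
top yel 20 [176.2 199.2] [610. 226.] cloud [611. 226.  43.]
top yel 253 [ 21.6 361.6] [140. 646.] cloud [161. 619.  69.]
side red 54 [280.7 113.5] [ 616. -475.] cloud [ 615. -464.   76.]
side red 88 [290.8 206.2] [502.  89.] cloud [504.  77.  63.]
side red 65 [285.7 217. ] [508. 134.] cloud [509. 135.  65.]
side red 75 [281.4 229.7] [511. 183.] cloud [511. 183.  65.]
side red 86 [276.9 243.6] [514. 233.] cloud [514. 233.  65.]
side red 93 [272.  258.9] [516. 283.] cloud [516. 283.  65.]
side yel 14 [257.1 143.9] [ 661. -263.] cloud [ 668. -303.   23.]
side yel 19 [238.2 176.6] [673. -53.] cloud [682. -84.  24.]
side yel 35 [236.6 242.8] [608. 225.] cloud [608. 224.  43.]
side yel 40 [230.  257.5] [611. 275.] cloud [611. 274.  44.]
pos [504.6  30.3  88. ] yaw 3.093 clock 4.0 turn -0.0000
[506.5, 82.0, 90.0] tx,ty,tz [ 0.003 -0.01  -0.258]
[506.5, 82.0, 75.0] tx,ty,tz [ 0.003  0.065 -0.258]
[506.5, 82.0, 24.0] tx,ty,tz [ 0.005  0.32  -0.258]
```

```bash
python3 -m creep '[{"tx":0.003,"ty":-0.01,"tz":-0.258,"turn":0,"fingers":0},{"tx":0.003,"ty":-0.01,"tz":-0.258,"turn":0,"fingers":0},{"tx":0.003,"ty":0.05,"tz":-0.258,"turn":0,"fingers":0},{"tx":0.003,"ty":0.1,"tz":-0.258,"turn":0,"fingers":0},{"tx":0.003,"ty":0.14,"tz":-0.258,"turn":0,"fingers":0},{"tx":0.003,"ty":0.18,"tz":-0.258,"turn":0,"fingers":0},{"tx":0.003,"ty":0.22,"tz":-0.258,"turn":0,"fingers":0},{"tx":0.003,"ty":0.26,"tz":-0.258,"turn":0,"fingers":0},{"tx":0.003,"ty":0.29,"tz":-0.258,"turn":0,"fingers":0},{"tx":0.003,"ty":0.31,"tz":-0.258,"turn":0,"fingers":0},{"tx":0.003,"ty":0.315,"tz":-0.258,"turn":0,"fingers":0},{"tx":0.003,"ty":0.315,"tz":-0.258,"turn":0,"fingers":0}]'; python3 plan.py -3.19 506.5 82 25 506.5 82 90  509 131 90 509 131 25
```

```text
clock: 5.2
eef_pos: [508.0, 81.2, 26.2]
eef_rot: [-1.572, 0.009, 3.092]
wrist_force: [-5.9, -2.5, 23.0]
finger_gap: 0.3
pos [508.   81.2  26.2] yaw 3.092 clock 5.2 turn -0.0003
[506.5, 82.0, 25.0] tx,ty,tz [ 0.008  0.006 -0.004]
[506.5, 82.0, 90.0] tx,ty,tz [ 0.005 -0.319 -0.004]
[509.0, 131.0, 90.0] tx,ty,tz [ 0.004 -0.319 -0.249]
[509.0, 131.0, 25.0] tx,ty,tz [ 0.007  0.006 -0.249]
```

```bash
python3 -m creep '[{"tx":0.005,"ty":0.012,"tz":0,"turn":0,"fingers":0},{"tx":0.005,"ty":0.012,"tz":0,"turn":0,"fingers":0},{"tx":0.005,"ty":-0.12,"tz":0,"turn":0,"fingers":0},{"tx":0.005,"ty":-0.32,"tz":0,"turn":0,"fingers":0},{"tx":0.005,"ty":-0.32,"tz":0,"turn":0,"fingers":0},{"tx":0.005,"ty":-0.32,"tz":-0.25,"turn":0,"fingers":0},{"tx":0.005,"ty":-0.32,"tz":-0.25,"turn":0,"fingers":0},{"tx":0.005,"ty":-0.27,"tz":-0.25,"turn":0,"fingers":0},{"tx":0.005,"ty":-0.22,"tz":-0.25,"turn":0,"fingers":0},{"tx":0.005,"ty":-0.18,"tz":-0.25,"turn":0,"fingers":0},{"tx":0.005,"ty":-0.14,"tz":-0.25,"turn":0,"fingers":0},{"tx":0.005,"ty":-0.1,"tz":-0.25,"turn":0,"fingers":0},{"tx":0.005,"ty":-0.06,"tz":-0.25,"turn":0,"fingers":0},{"tx":0.005,"ty":-0.02,"tz":-0.25,"turn":0,"fingers":0},{"tx":0.005,"ty":0.0,"tz":-0.25,"turn":0,"fingers":0},{"tx":0.005,"ty":0.006,"tz":-0.25,"turn":0,"fingers":0},{"tx":0.005,"ty":0.008,"tz":-0.25,"turn":0,"fingers":0},{"tx":0.005,"ty":0.008,"tz":-0.25,"turn":0,"fingers":0}]'; python3 plan.py -3.19 509 131 90  514.5 230.5 90 514.5 230.5 25
```

```text
clock: 7.0
eef_pos: [510.6, 130.4, 26.1]
eef_rot: [-1.572, 0.011, 3.091]
wrist_force: [-6.7, -2.5, 27.5]
finger_gap: 0.7
pos [510.6 130.4  26.1] yaw 3.091 clock 7.0 turn -0.0006
[509.0, 131.0, 90.0] tx,ty,tz [ 0.004 -0.32  -0.003]
[514.5, 230.5, 90.0] tx,ty,tz [ 0.002 -0.319 -0.501]
[514.5, 230.5, 25.0] tx,ty,tz [ 0.006  0.006 -0.501]
```

```bash
python3 -m creep '[{"tx":0.004,"ty":0.006,"tz":0,"turn":0,"fingers":0},{"tx":0.004,"ty":-0.12,"tz":0,"turn":0,"fingers":0},{"tx":0.004,"ty":-0.32,"tz":0,"turn":0,"fingers":0},{"tx":0.004,"ty":-0.32,"tz":0,"turn":0,"fingers":0},{"tx":0.004,"ty":-0.32,"tz":-0.25,"turn":0,"fingers":0},{"tx":0.004,"ty":-0.32,"tz":-0.5,"turn":0,"fingers":0},{"tx":0.004,"ty":-0.32,"tz":-0.5,"turn":0,"fingers":0},{"tx":0.004,"ty":-0.27,"tz":-0.5,"turn":0,"fingers":0},{"tx":0.004,"ty":-0.22,"tz":-0.5,"turn":0,"fingers":0},{"tx":0.004,"ty":-0.18,"tz":-0.5,"turn":0,"fingers":0},{"tx":0.004,"ty":-0.14,"tz":-0.5,"turn":0,"fingers":0},{"tx":0.004,"ty":-0.1,"tz":-0.5,"turn":0,"fingers":0},{"tx":0.004,"ty":-0.06,"tz":-0.5,"turn":0,"fingers":0},{"tx":0.004,"ty":-0.02,"tz":-0.5,"turn":0,"fingers":0},{"tx":0.004,"ty":0.0,"tz":-0.5,"turn":0,"fingers":0},{"tx":0.004,"ty":0.006,"tz":-0.5,"turn":0,"fingers":0},{"tx":0.004,"ty":0.01,"tz":-0.5,"turn":0,"fingers":0},{"tx":0.004,"ty":0.01,"tz":-0.5,"turn":0,"fingers":0}]'; python3 plan.py -3.19 514.5 230.5 90  517 280 90 517 280 25
```

```text
clock: 8.8
eef_pos: [516.1, 229.6, 26.1]
eef_rot: [-1.572, 0.014, 3.09]
wrist_force: [-7.1, -6.8, 26.9]
finger_gap: 0.3
pos [516.1 229.6  26.1] yaw 3.09 clock 8.8 turn -0.0009
[514.5, 230.5, 90.0] tx,ty,tz [ 0.004 -0.32  -0.005]
[517.0, 280.0, 90.0] tx,ty,tz [ 0.004 -0.319 -0.252]
[517.0, 280.0, 25.0] tx,ty,tz [ 0.009  0.006 -0.252]
```

```bash
python3 -m creep '[{"tx":0.004,"ty":0.006,"tz":0,"turn":0,"fingers":0},{"tx":0.004,"ty":-0.12,"tz":0,"turn":0,"fingers":0},{"tx":0.004,"ty":-0.32,"tz":0,"turn":0,"fingers":0},{"tx":0.004,"ty":-0.32,"tz":0,"turn":0,"fingers":0},{"tx":0.004,"ty":-0.32,"tz":-0.25,"turn":0,"fingers":0},{"tx":0.004,"ty":-0.32,"tz":-0.25,"turn":0,"fingers":0},{"tx":0.004,"ty":-0.27,"tz":-0.25,"turn":0,"fingers":0},{"tx":0.004,"ty":-0.22,"tz":-0.25,"turn":0,"fingers":0},{"tx":0.004,"ty":-0.18,"tz":-0.25,"turn":0,"fingers":0},{"tx":0.004,"ty":-0.14,"tz":-0.25,"turn":0,"fingers":0},{"tx":0.004,"ty":-0.1,"tz":-0.25,"turn":0,"fingers":0},{"tx":0.004,"ty":-0.06,"tz":-0.25,"turn":0,"fingers":0},{"tx":0.004,"ty":-0.02,"tz":-0.25,"turn":0,"fingers":0},{"tx":0.004,"ty":0.0,"tz":-0.25,"turn":0,"fingers":0},{"tx":0.004,"ty":0.006,"tz":-0.25,"turn":0,"fingers":0},{"tx":0.004,"ty":0.012,"tz":-0.25,"turn":0,"fingers":0},{"tx":0.004,"ty":0.012,"tz":-0.25,"turn":0,"fingers":0}]'; python3 -m creep '[{"tx":0,"ty":-0.12,"tz":0,"turn":0,"fingers":0},{"tx":0,"ty":-0.32,"tz":0,"turn":0,"fingers":0},{"tx":0.5,"ty":-0.6,"tz":0,"turn":0,"fingers":40},{"tx":0.9,"ty":-0.6,"tz":0,"turn":0,"fingers":40},{"tx":0.9,"ty":-0.6,"tz":0,"turn":0,"fingers":40},{"tx":0.9,"ty":-0.6,"tz":0,"turn":0,"fingers":40},{"tx":0.9,"ty":-0.6,"tz":0,"turn":0,"fingers":40},{"tx":0.9,"ty":-0.6,"tz":0,"turn":0,"fingers":40}]'
sed -i 's/"yel",(22,150,150),(33,255,255),44/"yel",(22,150,150),(33,255,255),74/' meas.py; python3 meas.py | grep -E "red|yel|orange" 
python3 - <<'E'
from h import *
c=cam("top");cv2.imwrite("pics/topz2.png",cv2.resize(c["frame"][110:280,130:440,::-1],None,fx=2.5,fy=2.5,interpolation=cv2.INTER_NEAREST))
E
```

```text
clock: 10.5
eef_pos: [519.2, 279.0, 26.0]
eef_rot: [-1.573, 0.017, 3.09]
wrist_force: [-7.6, -7.0, 30.5]
finger_gap: 0.4
clock: 11.3
eef_pos: [337.5, 288.2, 142.9]
eef_rot: [-1.573, 0.018, 3.09]
wrist_force: [0.6, 0.5, -0.3]
finger_gap: 39.8
top red 9 [408.8 212.7] [ 572. -476.] cloud [ 568. -472.   86.]
top red 30 [158.5 230.8] [512. 270.] cloud [516. 279.  21.]
top red 35 [175.  231.9] [509. 222.] cloud [512. 228.  23.]
top red 35 [189.8 230.9] [512. 179.] cloud [512. 178.  66.]
top red 33 [207.6 233.8] [504. 126.] cloud [507. 128.  23.]
top red 31 [224.  234.7] [502.  78.] cloud [504.  80.  23.]
top red 28 [240.4 235.8] [499.  29.] cloud [502.  30.  22.]
top yel 32 [277.4 177.9] [673. -80.] cloud [684. -84.  23.]
top yel 30 [346.9 182.2] [ 662. -289.] cloud [ 672. -302.   24.]
top yel 20 [158.  196.9] [612. 275.] cloud [611. 274.  74.]
top yel 18 [175.  197.7] [610. 224.] cloud [609. 225.  74.]
top yel 18 [208.7 199.6] [605. 125.] cloud [605. 124.  74.]
top yel 20 [225.2 200.8] [602.  75.] cloud [602.  76.  74.]
top yel 17 [242.5 201.6] [600.  24.] cloud [599.  26.  74.]
top yel 2
[... 294 characters left out ...]
06.  85.  22.]
side red 102 [283.3 230.3] [507. 185.] cloud [507. 177.  64.]
side red 80 [276.7 258. ] [507. 278.] cloud [513. 234.  22.]
side red 90 [271.9 273.5] [509. 324.] cloud [515. 283.  22.]
side yel 12 [257.2 143.7] [ 650. -208.] cloud [ 668. -302.   25.]
side yel 18 [238.  176.5] [662.  -8.] cloud [683. -84.  24.]
side yel 22 [258.2 185.5] [598.  25.] cloud [598.  25.  74.]
side yel 24 [253.4 195.8] [601.  74.] cloud [601.  74.  73.]
side yel 27 [248.2 207.3] [603. 125.] cloud [603. 125.  73.]
side yel 36 [236.4 232.9] [608. 225.] cloud [608. 225.  74.]
side yel 41 [229.7 247.3] [610. 274.] cloud [610. 274.  73.]
side orange 127 [321.7 158. ] [ 445. -207.] cloud [ 446. -240.   28.]
```

View pics/topz2.png

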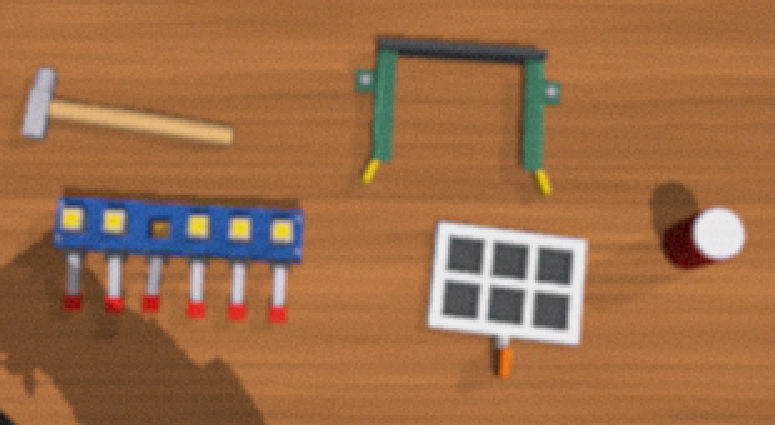

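```bash
cat > tray.py <<'E'
from h import *
import itertools
def tray(n="top",v=1):
    c=cam(n);P=cloud(c)
    m=(mask(c,(0,0,95),(180,60,255))>0)&(abs(P[...,2]-14)<9)
    if n=="top": pass
    m&=(P[...,0]>400)&(P[...,0]<850)&(P[...,1]>-480)&(P[...,1]<-60)
    m=cv2.morphologyEx(m.astype(np.uint8)*255,cv2.MORPH_CLOSE,np.ones((3,3)))
    b=max(blobs(m),key=lambda q:q[0])
    cs,_=cv2.findContours(b[2].astype(np.uint8),cv2.RETR_EXTERNAL,cv2.CHAIN_APPROX_NONE)
    k=max(cs,key=cv2.contourArea).reshape(-1,2).astype(float)
    w=onz(c,k,14)[:,:2]
    r=cv2.minAreaRect(w.astype(np.float32)); box=cv2.boxPoints(r)
    # yaw: long side = tray y
    e=box[1]-box[0]; f=box[2]-box[1]; L=e if np.linalg.norm(e)>np.linalg.norm(f) else f
    if L[1]<0:L=-L
    yaw=np.arctan2(-L[0],L[1])
    if v:print(n,"tray",np.round(r[0],1),"size",np.round(r[1],1),"yaw %.3f"%yaw,"n",b[0])
    return np.array(r[0]),yaw
if __name__=="__main__":
    a=tray("top");b=tray("side")
    c,y=(a[0]+b[0])/2,(a[1]+b[1])/2
    R=np.array([[np.cos(y),-np.sin(y)],[np.sin(y),np.cos(y)]])
    for i in itertools.product((-28,28),(-56,0,56)): print(i,(c+R@np.array(i)).round(1))
    print("handle",(c+R@np.array([-99,0])).round(1))
E
python3 tray.py; python3 plan.py -3.19 611 274.7 110 611 274.7 48
```

```text
top tray [ 539.2 -254.1] size [189.6 145.8] yaw -0.117 n 1555
side tray [ 537.2 -246.6] size [201.1 145.5] yaw -0.117 n 912
(-28, -56) [ 503.8 -302.6]
(-28, 0) [ 510.4 -247. ]
(-28, 56) [ 516.9 -191.4]
(28, -56) [ 559.5 -309.2]
(28, 0) [ 566.  -253.6]
(28, 56) [ 572.6 -198. ]
handle [ 439.9 -238.7]
pos [338.  288.  142.3] yaw 3.089 clock 11.6 turn -0.0015
[611.0, 274.7, 110.0] tx,ty,tz [-1.364  0.184 -0.006]
[611.0, 274.7, 48.0] tx,ty,tz [-1.359  0.494 -0.005]
```

```bash
python3 - <<'E'
s=open('tray.py').read()
s=s.replace('''    k=max(cs''','''    f_=np.zeros_like(m);cv2.drawContours(f_,[max(cs,key=cv2.contourArea)],-1,255,-1)
    f_=cv2.morphologyEx(f_,cv2.MORPH_OPEN,np.ones((11,11)) if n=="top" else np.ones((9,9)))
    cs,_=cv2.findContours(f_,cv2.RETR_EXTERNAL,cv2.CHAIN_APPROX_NONE)
    k=max(cs''')
open('tray.py','w').write(s)
E
python3 tray.py; python3 - <<'E'
from h import *
c=cam("top");q=np.array([(440,220),(587,240),(579,344),(429,328)])/2.5+[130-.5,110-.5]
w=onz(c,q,14)[:,:2];print(w.round(0),w.mean(0))
# dark compartments
m=mask(c,(0,0,20),(180,90,95));P=cloud(c)
for a,ce,mm in blobs(m,60):
    if 300<ce[0]<370 and 195<ce[1]<245: print(a,ce.round(1),onz(c,ce,4)[0].round(1)[:2])
E
```

```text
top tray [ 546.8 -256. ] size [187.4 132.1] yaw -0.116 n 1560
side tray [ 540.1 -247.2] size [200.5 139.3] yaw -0.116 n 911
(-28, -56) [ 509.2 -304. ]
(-28, 0) [ 515.6 -248.4]
(-28, 56) [ 522.1 -192.8]
(28, -56) [ 564.8 -310.5]
(28, 0) [ 571.3 -254.8]
(28, 56) [ 577.7 -199.2]
handle [ 445.1 -240.2]
[[ 624. -172.]
 [ 600. -357.]
 [ 470. -342.]
 [ 489. -157.]] [ 545.77452733 -256.73297905]
134 [315.7 211.6] [ 580.7 -205. ]
139 [333.5 213.9] [ 574.  -261.1]
139 [351.3 216. ] [ 567.8 -316.9]
138 [313.9 229.4] [ 525.  -198.4]
138 [332.  231.7] [ 518.1 -254.6]
139 [349.8 234. ] [ 511.5 -310.4]
```

Each blank top is now at z = 74 (px (158,197), (175,198), (209,200), (225,201) and (243,202)), so all five are ejected. The tray is at about (546.5, -256.5) with yaw -0.116. Next I pick blank 5.

```bash
python3 -m creep '[{"tx":-1,"ty":0.15,"tz":-0.005,"turn":-0.0015,"fingers":40},{"tx":-1,"ty":0.15,"tz":-0.005,"turn":-0.0015,"fingers":40},{"tx":-1,"ty":0.15,"tz":-0.005,"turn":-0.0015,"fingers":40},{"tx":-1,"ty":0.15,"tz":-0.005,"turn":-0.0015,"fingers":40},{"tx":-1,"ty":0.15,"tz":-0.005,"turn":-0.0015,"fingers":40},{"tx":-1,"ty":0.15,"tz":-0.005,"turn":-0.0015,"fingers":40}]'; python3 plan.py -3.19 611 274.7 95 611 274.7 48
```

```text
clock: 12.3
eef_pos: [538.2, 278.0, 114.5]
eef_rot: [-1.572, 0.015, 3.092]
wrist_force: [0.2, -0.4, 0.2]
finger_gap: 39.9
pos [538.2 278.  114.5] yaw 3.092 clock 12.3 turn -0.0002
[611.0, 274.7, 95.0] tx,ty,tz [-0.363  0.103 -0.001]
[611.0, 274.7, 48.0] tx,ty,tz [-0.359  0.338 -0.001]
```

```bash
python3 -m creep '[{"tx":-0.362,"ty":0.05,"tz":0,"turn":0,"fingers":40},{"tx":-0.362,"ty":0.05,"tz":0,"turn":0,"fingers":40},{"tx":-0.362,"ty":0.1,"tz":0,"turn":0,"fingers":40},{"tx":-0.36,"ty":0.18,"tz":0,"turn":0,"fingers":40},{"tx":-0.36,"ty":0.26,"tz":0,"turn":0,"fingers":40},{"tx":-0.36,"ty":0.335,"tz":0,"turn":0,"fingers":40},{"tx":-0.36,"ty":0.335,"tz":0,"turn":0,"fingers":40},{"tx":-0.36,"ty":0.335,"tz":0,"turn":0,"fingers":15},{"tx":-0.36,"ty":0.335,"tz":0,"turn":0,"fingers":15},{"tx":-0.36,"ty":0.335,"tz":0,"turn":0,"fingers":15},{"tx":-0.36,"ty":0.335,"tz":0,"turn":0,"fingers":15},{"tx":-0.36,"ty":0.335,"tz":0,"turn":0,"fingers":15}]' 30;python3 plan.py -3.258 611 274.7 48 567.8 -315.3 110 580.8 -204.1 110
```

```text
clock: 13.5
eef_pos: [611.4, 274.6, 49.4]
eef_rot: [-1.572, 0.016, 3.092]
wrist_force: [-0.4, 0.4, 3.8]
finger_gap: 24.0
pos [611.4 274.6  49.4] yaw 3.092 clock 13.5 turn 0.0214
[611.0, 274.7, 48.0] tx,ty,tz [ 0.002  0.007 -0.   ]
[567.8, -315.3, 110.0] tx,ty,tz [ 0.068 -0.308  2.956]
[580.8, -204.1, 110.0] tx,ty,tz [ 0.03  -0.307  2.398]
```

```bash
python3 -m creep '[{"tx":0,"ty":-0.1,"tz":0,"turn":0,"fingers":15},{"tx":0,"ty":-0.2,"tz":0,"turn":0,"fingers":15},{"tx":0,"ty":-0.32,"tz":0,"turn":0,"fingers":15},{"tx":0,"ty":-0.32,"tz":0.2,"turn":0,"fingers":15},{"tx":0,"ty":-0.32,"tz":0.4,"turn":0,"fingers":15},{"tx":0,"ty":-0.32,"tz":0.6,"turn":0,"fingers":15},{"tx":0,"ty":-0.32,"tz":0.8,"turn":0,"fingers":15},{"tx":0,"ty":-0.32,"tz":1,"turn":0,"fingers":15},{"tx":0,"ty":-0.32,"tz":1,"turn":0,"fingers":15}]';python3 plan.py -3.258 611 274.7 48 567.8 -315.3 110 580.8 -204.1 110
```

```text
clock: 14.4
eef_pos: [600.3, 70.7, 113.0]
eef_rot: [-1.571, 0.016, 3.088]
wrist_force: [-0.2, 0.4, -1.6]
finger_gap: 23.7
pos [600.3  70.7 113. ] yaw 3.088 clock 14.4 turn 0.0201
[611.0, 274.7, 48.0] tx,ty,tz [ 0.006  0.326 -1.021]
[567.8, -315.3, 110.0] tx,ty,tz [0.06  0.013 1.936]
[580.8, -204.1, 110.0] tx,ty,tz [0.025 0.014 1.377]
```

```bash
python3 -m creep '[{"tx":0,"ty":0,"tz":0.2,"turn":0,"fingers":15},{"tx":0,"ty":0,"tz":0.4,"turn":0,"fingers":15},{"tx":0,"ty":0,"tz":0.6,"turn":0,"fingers":15},{"tx":0,"ty":0,"tz":0.8,"turn":0,"fingers":15},{"tx":0,"ty":0,"tz":1,"turn":0.02,"fingers":15},{"tx":0,"ty":0,"tz":1,"turn":0.02,"fingers":15}]';python3 plan.py -3.258 567.8 -315.3 100 567.8 -315.3 18 580.8 -204.1 110
```

```text
clock: 15.0
eef_pos: [589.3, -132.8, 112.7]
eef_rot: [-1.572, 0.015, 3.019]
wrist_force: [0.6, 0.7, -1.4]
finger_gap: 23.6
pos [ 589.3 -132.8  112.7] yaw 3.019 clock 15.0 turn -0.0018
[567.8, -315.3, 100.0] tx,ty,tz [-0.004  0.063  0.919]
[567.8, -315.3, 18.0] tx,ty,tz [0.003 0.472 0.92 ]
[580.8, -204.1, 110.0] tx,ty,tz [-0.001  0.013  0.359]
```

```bash
python3 tray.py | head -1; python3 -m creep '[{"tx":0,"ty":0.06,"tz":0.25,"turn":0,"fingers":15},{"tx":0,"ty":0.06,"tz":0.5,"turn":0,"fingers":15},{"tx":0,"ty":0.06,"tz":0.75,"turn":0,"fingers":15},{"tx":0,"ty":0.06,"tz":0.92,"turn":0,"fingers":15},{"tx":0,"ty":0.06,"tz":0.92,"turn":0,"fingers":15},{"tx":0,"ty":0.16,"tz":0.92,"turn":0,"fingers":15},{"tx":0,"ty":0.26,"tz":0.92,"turn":0,"fingers":15},{"tx":0,"ty":0.34,"tz":0.92,"turn":0,"fingers":15},{"tx":0,"ty":0.4,"tz":0.92,"turn":0,"fingers":15},{"tx":0,"ty":0.44,"tz":0.92,"turn":0,"fingers":15},{"tx":0,"ty":0.455,"tz":0.92,"turn":0,"fingers":15},{"tx":0,"ty":0.465,"tz":0.92,"turn":0,"fingers":15},{"tx":0,"ty":0.465,"tz":0.92,"turn":0,"fingers":15}]'; python3 plan.py -3.258 567.8 -315.3 17.5
```

```text
top tray [ 540.4 -312.6] size [ 75.2 128.8] yaw 1.532 n 824
clock: 16.4
eef_pos: [569.7, -312.0, 19.7]
eef_rot: [-1.572, 0.016, 3.025]
wrist_force: [0.9, -0.1, -1.6]
finger_gap: 24.0
pos [ 569.7 -312.    19.7] yaw 3.025 clock 16.4 turn -0.0002
[567.8, -315.3, 17.5] tx,ty,tz [0.008 0.011 0.017]
```

```bash
python3 - <<'E'
from h import *
a=cam("side")["frame"][80:290,130:340,::-1];b=cam("top")["frame"][150:290,270:430,::-1]
a=cv2.resize(a[20:140,60:220],(400,300));b=cv2.resize(b,(400,350))
cv2.imwrite("pics/p1.png",np.vstack([a,b]))
E
```

View pics/p1.png

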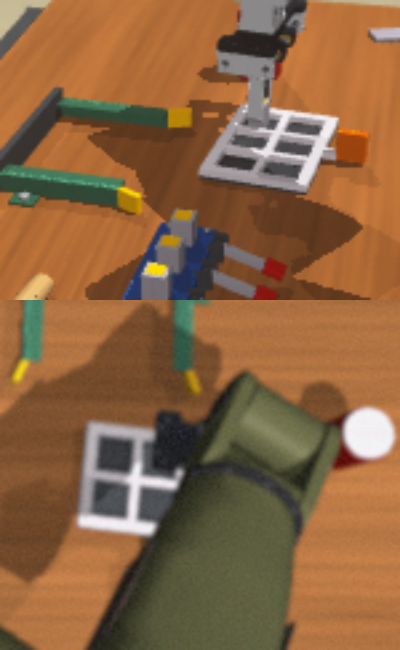

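The side picture (px 257,115) shows the blank in the far right compartment. I release it.

```bash
python3 -m creep '[{"tx":0,"ty":0.012,"tz":0.01,"turn":0,"fingers":15},{"tx":0,"ty":0.012,"tz":0.01,"turn":0,"fingers":15},{"tx":0,"ty":0.012,"tz":0.01,"turn":0,"fingers":38},{"tx":0,"ty":0.012,"tz":0.01,"turn":0,"fingers":38},{"tx":0,"ty":0.0,"tz":0.01,"turn":0,"fingers":38},{"tx":0,"ty":-0.15,"tz":0.01,"turn":0,"fingers":38},{"tx":0,"ty":-0.35,"tz":0.01,"turn":0,"fingers":38},{"tx":0,"ty":-0.5,"tz":0.01,"turn":0,"fingers":38},{"tx":0,"ty":-0.5,"tz":-0.25,"turn":0,"fingers":38},{"tx":0,"ty":-0.5,"tz":-0.5,"turn":-0.01,"fingers":40},{"tx":0,"ty":-0.5,"tz":-0.75,"turn":-0.02,"fingers":40},{"tx":0,"ty":-0.5,"tz":-1,"turn":-0.02,"fingers":40},{"tx":0,"ty":-0.5,"tz":-1,"turn":-0.02,"fingers":40}]'
cat > look.py <<'E'
from h import *
import sys
a=cam("side")["frame"][:,:,::-1];b=cam("top")["frame"][110:290,130:440,::-1]
a=cv2.resize(a[90:240,180:350],(453,400));b=cv2.resize(b,(775,450))[:,380:]
h=np.zeros((450,850,3),np.uint8);h[:400,:453]=a;h[:,453:848]=b
cv2.imwrite("pics/%s.png"%sys.argv[1],cv2.resize(h,(790,418)))
E
python3 look.py p2; python3 tray.py|head -1;python3 plan.py -3.19 609 225 100 609 225 48
```

```text
clock: 17.8
eef_pos: [592.0, -108.4, 120.8]
eef_rot: [-1.572, 0.016, 3.092]
wrist_force: [-0.8, -0.3, 0.3]
finger_gap: 40.2
top tray [ 541.2 -289.4] size [121.6 128.9] yaw 1.532 n 937
pos [ 591.5 -114.4  120.4] yaw 3.086 clock 18.0 turn -0.0021
[609.0, 225.0, 100.0] tx,ty,tz [ 0.008  0.102 -1.699]
[609.0, 225.0, 48.0] tx,ty,tz [ 0.012  0.362 -1.699]
```

View pics/p2.png

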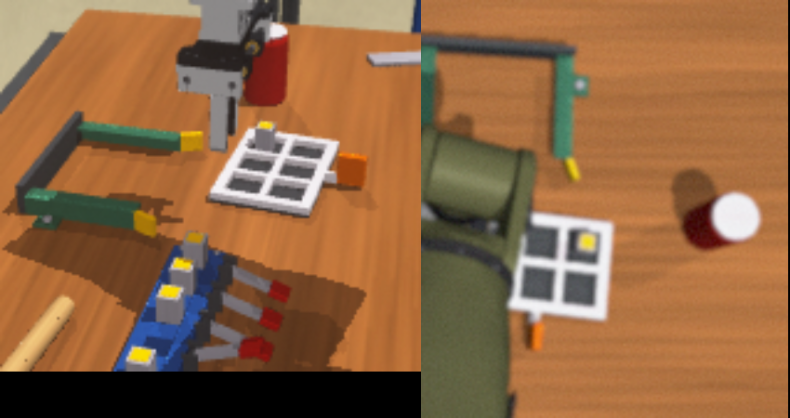

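The blank stands upright (side px 265,135). The tray looks slightly turned since the last measurement, so I'll remeasure it once the arm is clear.

```bash
python3 -m creep '[{"tx":0.006,"ty":0.05,"tz":-0.25,"turn":0,"fingers":40},{"tx":0.006,"ty":0.05,"tz":-0.5,"turn":0,"fingers":40},{"tx":0.006,"ty":0.1,"tz":-0.75,"turn":0,"fingers":40},{"tx":0.006,"ty":0.1,"tz":-1,"turn":0,"fingers":40},{"tx":0.006,"ty":0.1,"tz":-1,"turn":-0.002,"fingers":40}]';python3 tray.py;python3 plan.py -3.19 609 225 100 609 225 48
```

```text
clock: 18.5
eef_pos: [601.6, 88.8, 100.1]
eef_rot: [-1.572, 0.016, 3.096]
wrist_force: [0.7, -0.9, 0.3]
finger_gap: 39.8
top tray [ 546.7 -255.9] size [187.5 130.7] yaw -0.117 n 1544
side tray [ 539.3 -247.5] size [199.7 140.6] yaw -0.120 n 920
(-28, -56) [ 508.6 -304. ]
(-28, 0) [ 515.2 -248.4]
(-28, 56) [ 521.8 -192.8]
(28, -56) [ 564.2 -310.6]
(28, 0) [ 570.8 -255. ]
(28, 56) [ 577.4 -199.4]
handle [ 444.7 -240. ]
pos [601.8  84.8 100.2] yaw 3.093 clock 18.6 turn 0.0000
[609.0, 225.0, 100.0] tx,ty,tz [-0.002  0.001 -0.702]
[609.0, 225.0, 48.0] tx,ty,tz [ 0.002  0.261 -0.702]
```

```bash
python3 -m creep '[{"tx":0,"ty":0,"tz":-0.25,"turn":0,"fingers":40},{"tx":0,"ty":0,"tz":-0.5,"turn":0,"fingers":40},{"tx":0,"ty":0,"tz":-0.702,"turn":0,"fingers":40},{"tx":0,"ty":0.03,"tz":-0.702,"turn":0,"fingers":40},{"tx":0.002,"ty":0.1,"tz":-0.702,"turn":0,"fingers":40},{"tx":0.002,"ty":0.18,"tz":-0.702,"turn":0,"fingers":40},{"tx":0.002,"ty":0.265,"tz":-0.702,"turn":0,"fingers":40},{"tx":0.002,"ty":0.265,"tz":-0.702,"turn":0,"fingers":40},{"tx":0.002,"ty":0.265,"tz":-0.702,"turn":0,"fingers":15},{"tx":0.002,"ty":0.265,"tz":-0.702,"turn":0,"fingers":15},{"tx":0.002,"ty":0.265,"tz":-0.702,"turn":0,"fingers":15},{"tx":0.002,"ty":0.265,"tz":-0.702,"turn":0,"fingers":15}]' 30
python3 plan.py -3.258 574.3 -259.7 110
```

```text
clock: 19.8
eef_pos: [608.9, 224.9, 47.1]
eef_rot: [-1.571, 0.016, 3.093]
wrist_force: [1.0, -0.3, -1.5]
finger_gap: 24.0
pos [608.9 224.9  47.1] yaw 3.093 clock 19.8 turn 0.0216
[574.3, -259.7, 110.0] tx,ty,tz [ 0.051 -0.315  2.428]
```

```bash
python3 -m creep '[{"tx":0,"ty":-0.1,"tz":0,"turn":0,"fingers":15},{"tx":0,"ty":-0.2,"tz":0,"turn":0,"fingers":15},{"tx":0,"ty":-0.32,"tz":0,"turn":0,"fingers":15},{"tx":0,"ty":-0.32,"tz":0.2,"turn":0,"fingers":15},{"tx":0,"ty":-0.32,"tz":0.4,"turn":0,"fingers":15},{"tx":0,"ty":-0.32,"tz":0.6,"turn":0,"fingers":15},{"tx":0,"ty":-0.32,"tz":0.8,"turn":0,"fingers":15},{"tx":0,"ty":-0.32,"tz":1,"turn":0,"fingers":15},{"tx":0,"ty":-0.32,"tz":1,"turn":0,"fingers":15}]';python3 plan.py -3.258  574.3 -259.7 110 574.3 -259.7 18
```

```text
clock: 20.7
eef_pos: [598.0, 21.0, 111.1]
eef_rot: [-1.57, 0.016, 3.089]
wrist_force: [-0.2, 0.6, -1.1]
finger_gap: 23.6
pos [598.   21.  111.1] yaw 3.089 clock 20.7 turn 0.0203
[574.3, -259.7, 110.0] tx,ty,tz [0.045 0.006 1.408]
[574.3, -259.7, 18.0] tx,ty,tz [0.052 0.466 1.408]
```

```bash
python3 tray.py|head -1; python3 -m creep '[{"tx":0.02,"ty":0,"tz":0.2,"turn":0,"fingers":15},{"tx":0.02,"ty":0,"tz":0.4,"turn":0,"fingers":15},{"tx":0.03,"ty":0,"tz":0.6,"turn":0,"fingers":15},{"tx":0.03,"ty":0,"tz":0.8,"turn":0,"fingers":15},{"tx":0.04,"ty":0,"tz":1,"turn":0.02,"fingers":15},{"tx":0.04,"ty":0,"tz":1,"turn":0.02,"fingers":15}]';python3 plan.py -3.258  574.3 -259.7 110 574.3 -259.7 16
```

```text
top tray [ 546.7 -256. ] size [187.5 130.6] yaw -0.117 n 1562
clock: 21.4
eef_pos: [580.0, -177.6, 110.8]
eef_rot: [-1.571, 0.016, 3.024]
wrist_force: [0.4, 0.9, -0.2]
finger_gap: 24.2
pos [ 580.  -177.6  110.8] yaw 3.024 clock 21.4 turn -0.0003
[574.3, -259.7, 110.0] tx,ty,tz [-0.02   0.004  0.411]
[574.3, -259.7, 16.0] tx,ty,tz [-0.013  0.474  0.411]
```

```bash
python3 -m creep '[{"tx":-0.01,"ty":0,"tz":0.2,"turn":0,"fingers":15},{"tx":-0.01,"ty":0,"tz":0.41,"turn":0,"fingers":15},{"tx":-0.01,"ty":0.08,"tz":0.41,"turn":0,"fingers":15},{"tx":-0.013,"ty":0.18,"tz":0.41,"turn":0,"fingers":15},{"tx":-0.013,"ty":0.28,"tz":0.41,"turn":0,"fingers":15},{"tx":-0.013,"ty":0.36,"tz":0.41,"turn":0,"fingers":15},{"tx":-0.013,"ty":0.42,"tz":0.41,"turn":0,"fingers":15},{"tx":-0.013,"ty":0.45,"tz":0.41,"turn":0,"fingers":15},{"tx":-0.013,"ty":0.465,"tz":0.41,"turn":0,"fingers":15},{"tx":-0.013,"ty":0.475,"tz":0.41,"turn":0,"fingers":15},{"tx":-0.013,"ty":0.475,"tz":0.41,"turn":0,"fingers":15}]';python3 plan.py -3.258  574.3 -259.7 16
```

```text
clock: 22.5
eef_pos: [574.7, -259.6, 16.3]
eef_rot: [-1.571, 0.016, 3.024]
wrist_force: [0.1, -0.3, -1.2]
finger_gap: 23.8
pos [ 574.7 -259.6   16.3] yaw 3.024 clock 22.5 turn -0.0003
[574.3, -259.7, 16.0] tx,ty,tz [0.002 0.001 0.001]
```

```bash
python3 -m creep '[{"tx":0,"ty":0.004,"tz":0,"turn":0,"fingers":15},{"tx":0,"ty":0.004,"tz":0,"turn":0,"fingers":36},{"tx":0,"ty":0.004,"tz":0,"turn":0,"fingers":36},{"tx":0,"ty":0.0,"tz":0,"turn":0,"fingers":36},{"tx":0,"ty":-0.15,"tz":0,"turn":0,"fingers":36},{"tx":0,"ty":-0.35,"tz":0,"turn":0,"fingers":36},{"tx":0,"ty":-0.47,"tz":0,"turn":0,"fingers":36},{"tx":0,"ty":-0.47,"tz":-0.25,"turn":0,"fingers":38},{"tx":0,"ty":-0.47,"tz":-0.5,"turn":-0.01,"fingers":40},{"tx":0,"ty":-0.47,"tz":-0.75,"turn":-0.02,"fingers":40},{"tx":0,"ty":-0.47,"tz":-1,"turn":-0.022,"fingers":40},{"tx":0,"ty":-0.47,"tz":-1,"turn":-0.022,"fingers":40}]'
python3 plan.py -3.19 604 125 100 604 125 47.5
```

```text
clock: 23.7
eef_pos: [597.0, -55.6, 110.7]
eef_rot: [-1.571, 0.017, 3.099]
wrist_force: [0.4, -0.2, -0.2]
finger_gap: 40.1
pos [597.  -55.6 110.7] yaw 3.099 clock 23.7 turn 0.0018
[604.0, 125.0, 100.0] tx,ty,tz [ 0.004  0.053 -0.904]
[604.0, 125.0, 47.5] tx,ty,tz [ 0.009  0.315 -0.904]
```

```bash
python3 -m creep '[{"tx":0.004,"ty":0,"tz":-0.25,"turn":0,"fingers":40},{"tx":0.004,"ty":0,"tz":-0.5,"turn":0.002,"fingers":40},{"tx":0.004,"ty":0.05,"tz":-0.75,"turn":0.002,"fingers":40},{"tx":0.004,"ty":0.05,"tz":-0.904,"turn":0.002,"fingers":40},{"tx":0.006,"ty":0.08,"tz":-0.904,"turn":0.002,"fingers":40},{"tx":0.008,"ty":0.16,"tz":-0.904,"turn":0.002,"fingers":40},{"tx":0.009,"ty":0.24,"tz":-0.904,"turn":0.002,"fingers":40},{"tx":0.009,"ty":0.315,"tz":-0.904,"turn":0.002,"fingers":40},{"tx":0.009,"ty":0.315,"tz":-0.904,"turn":0.002,"fingers":40},{"tx":0.009,"ty":0.315,"tz":-0.904,"turn":0.002,"fingers":15},{"tx":0.009,"ty":0.315,"tz":-0.904,"turn":0.002,"fingers":15},{"tx":0.009,"ty":0.315,"tz":-0.904,"turn":0.002,"fingers":15},{"tx":0.009,"ty":0.315,"tz":-0.904,"turn":0.002,"fingers":15}]' 30
python3 look.py p3; python3 tray.py|head -1; python3 plan.py -3.258 580.8 -204.1 110
```

```text
clock: 25.0
eef_pos: [604.2, 124.9, 48.1]
eef_rot: [-1.571, 0.018, 3.093]
wrist_force: [0.2, -1.8, 1.9]
finger_gap: 23.9
top tray [ 546.8 -256. ] size [187.6 131. ] yaw -0.109 n 1593
pos [604.2 125.   48. ] yaw 3.092 clock 25.2 turn 0.0214
[580.8, -204.1, 110.0] tx,ty,tz [ 0.031 -0.31   1.649]
```

View pics/p3.png

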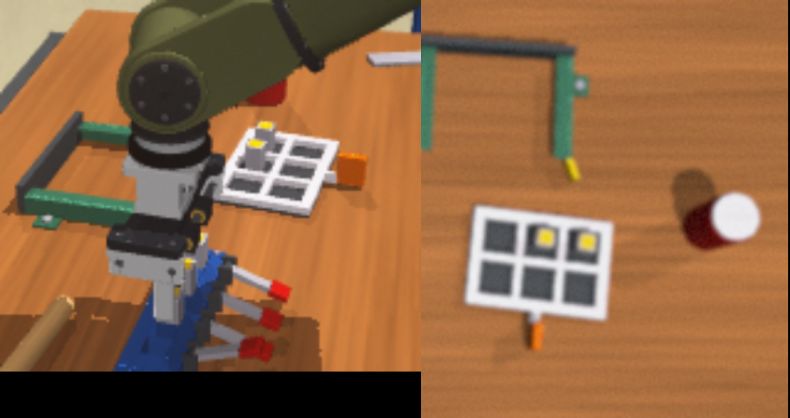

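Two blanks stand in the far right and far middle compartments (top px 587,242 and 545,237). Blank 2 is gripped.

```bash
python3 -m creep '[{"tx":0,"ty":-0.1,"tz":0,"turn":0,"fingers":15},{"tx":0,"ty":-0.2,"tz":0,"turn":0,"fingers":15},{"tx":0,"ty":-0.32,"tz":0,"turn":0,"fingers":15},{"tx":0,"ty":-0.32,"tz":0.2,"turn":0,"fingers":15},{"tx":0,"ty":-0.32,"tz":0.4,"turn":0,"fingers":15},{"tx":0.01,"ty":-0.32,"tz":0.6,"turn":0,"fingers":15},{"tx":0.01,"ty":-0.32,"tz":0.8,"turn":0,"fingers":15},{"tx":0.02,"ty":-0.32,"tz":1,"turn":0.02,"fingers":15},{"tx":0.02,"ty":-0.32,"tz":1,"turn":0.0214,"fingers":15}]';python3 plan.py -3.258  580.8 -204.1 110 580.8 -204.1 16.5
```

```text
clock: 26.1
eef_pos: [588.5, -78.4, 111.6]
eef_rot: [-1.572, 0.017, 3.019]
wrist_force: [0.5, 1.3, -1.7]
finger_gap: 23.7
pos [588.5 -78.4 111.6] yaw 3.019 clock 26.1 turn -0.0019
[580.8, -204.1, 110.0] tx,ty,tz [-0.038  0.008  0.629]
[580.8, -204.1, 16.5] tx,ty,tz [-0.03   0.476  0.629]
```

```bash
python3 -m creep '[{"tx":-0.01,"ty":0,"tz":0.2,"turn":0,"fingers":15},{"tx":-0.03,"ty":0,"tz":0.4,"turn":0,"fingers":15},{"tx":-0.035,"ty":0,"tz":0.629,"turn":0,"fingers":15},{"tx":-0.03,"ty":0.08,"tz":0.629,"turn":0,"fingers":15},{"tx":-0.03,"ty":0.18,"tz":0.629,"turn":0,"fingers":15},{"tx":-0.03,"ty":0.28,"tz":0.629,"turn":0,"fingers":15},{"tx":-0.03,"ty":0.36,"tz":0.629,"turn":0,"fingers":15},{"tx":-0.03,"ty":0.42,"tz":0.629,"turn":0,"fingers":15},{"tx":-0.03,"ty":0.45,"tz":0.629,"turn":0,"fingers":15},{"tx":-0.03,"ty":0.465,"tz":0.629,"turn":0,"fingers":15},{"tx":-0.03,"ty":0.475,"tz":0.629,"turn":0,"fingers":15},{"tx":-0.03,"ty":0.475,"tz":0.629,"turn":0,"fingers":15}]';python3 plan.py -3.258 580.8 -204.1 16.5
```

```text
clock: 27.3
eef_pos: [580.9, -204.2, 17.0]
eef_rot: [-1.571, 0.017, 3.019]
wrist_force: [0.7, -0.6, -1.5]
finger_gap: 23.8
pos [ 580.9 -204.2   17. ] yaw 3.019 clock 27.3 turn -0.0019
[580.8, -204.1, 16.5] tx,ty,tz [ 0.001  0.003 -0.   ]
```

```bash
python3 -m creep '[{"tx":0,"ty":0.004,"tz":0,"turn":0,"fingers":15},{"tx":0,"ty":0.004,"tz":0,"turn":0,"fingers":36},{"tx":0,"ty":0.004,"tz":0,"turn":0,"fingers":36},{"tx":0,"ty":0.0,"tz":0,"turn":0,"fingers":36},{"tx":0,"ty":-0.15,"tz":0,"turn":0,"fingers":36},{"tx":0,"ty":-0.35,"tz":0,"turn":0,"fingers":36},{"tx":0,"ty":-0.47,"tz":0,"turn":0,"fingers":36},{"tx":0,"ty":-0.47,"tz":-0.25,"turn":0,"fingers":38},{"tx":0,"ty":-0.47,"tz":-0.5,"turn":-0.01,"fingers":40},{"tx":0,"ty":-0.47,"tz":-0.75,"turn":-0.02,"fingers":40},{"tx":0,"ty":-0.47,"tz":-1,"turn":-0.0235,"fingers":40},{"tx":0,"ty":-0.47,"tz":-1,"turn":-0.0235,"fingers":40}]'
python3 plan.py -3.19 602 75 100 602 75 47.5
```

```text
clock: 28.5
eef_pos: [604.0, -0.3, 111.5]
eef_rot: [-1.571, 0.018, 3.099]
wrist_force: [-0.6, -0.6, 0.8]
finger_gap: 40.4
pos [ 6.040e+02 -3.000e-01  1.115e+02] yaw 3.099 clock 28.5 turn 0.0018
[602.0, 75.0, 100.0] tx,ty,tz [ 0.027  0.057 -0.375]
[602.0, 75.0, 47.5] tx,ty,tz [ 0.032  0.319 -0.375]
```

```bash
python3 -m creep '[{"tx":0.015,"ty":0,"tz":-0.2,"turn":0,"fingers":40},{"tx":0.027,"ty":0,"tz":-0.375,"turn":0.002,"fingers":40},{"tx":0.027,"ty":0.05,"tz":-0.375,"turn":0.002,"fingers":40},{"tx":0.029,"ty":0.08,"tz":-0.375,"turn":0.002,"fingers":40},{"tx":0.03,"ty":0.16,"tz":-0.375,"turn":0.002,"fingers":40},{"tx":0.031,"ty":0.24,"tz":-0.375,"turn":0.002,"fingers":40},{"tx":0.032,"ty":0.319,"tz":-0.375,"turn":0.002,"fingers":40},{"tx":0.032,"ty":0.319,"tz":-0.375,"turn":0.002,"fingers":40},{"tx":0.032,"ty":0.319,"tz":-0.375,"turn":0.002,"fingers":15},{"tx":0.032,"ty":0.319,"tz":-0.375,"turn":0.002,"fingers":15},{"tx":0.032,"ty":0.319,"tz":-0.375,"turn":0.002,"fingers":15},{"tx":0.032,"ty":0.319,"tz":-0.375,"turn":0.002,"fingers":15}]' 30
python3 tray.py|head -1; python3 plan.py -3.258 518.7 -253.3 110
```

```text
clock: 29.7
eef_pos: [602.2, 74.7, 48.1]
eef_rot: [-1.571, 0.019, 3.092]
wrist_force: [0.1, -1.9, 1.3]
finger_gap: 24.0
top tray [ 546.7 -256.1] size [187.4 130.6] yaw -0.117 n 1588
pos [602.2  74.8  48. ] yaw 3.092 clock 29.8 turn 0.0214
[518.7, -253.3, 110.0] tx,ty,tz [ 0.331 -0.316  1.659]
```

```bash
python3 -m creep '[{"tx":0,"ty":-0.1,"tz":0,"turn":0,"fingers":15},{"tx":0,"ty":-0.2,"tz":0,"turn":0,"fingers":15},{"tx":0,"ty":-0.32,"tz":0,"turn":0,"fingers":15},{"tx":0.05,"ty":-0.32,"tz":0.2,"turn":0,"fingers":15},{"tx":0.1,"ty":-0.32,"tz":0.4,"turn":0,"fingers":15},{"tx":0.15,"ty":-0.32,"tz":0.6,"turn":0,"fingers":15},{"tx":0.2,"ty":-0.32,"tz":0.8,"turn":0,"fingers":15},{"tx":0.25,"ty":-0.32,"tz":1,"turn":0.02,"fingers":15},{"tx":0.33,"ty":-0.32,"tz":1,"turn":0.0214,"fingers":15},{"tx":0.33,"ty":-0.32,"tz":1,"turn":0.0214,"fingers":15}]';python3 plan.py -3.258  518.7 -253.3 110 518.7 -253.3 16.5
```

```text
clock: 30.8
eef_pos: [524.0, -122.3, 110.6]
eef_rot: [-1.572, 0.018, 3.023]
wrist_force: [0.0, 0.9, -0.9]
finger_gap: 23.9
pos [ 524.  -122.3  110.6] yaw 3.023 clock 30.8 turn -0.0006
[518.7, -253.3, 110.0] tx,ty,tz [-0.051  0.003  0.653]
[518.7, -253.3, 16.5] tx,ty,tz [-0.043  0.47   0.654]
```

```bash
python3 -m creep '[{"tx":-0.02,"ty":0,"tz":0.2,"turn":0,"fingers":15},{"tx":-0.04,"ty":0,"tz":0.4,"turn":0,"fingers":15},{"tx":-0.05,"ty":0,"tz":0.654,"turn":0,"fingers":15},{"tx":-0.05,"ty":0.08,"tz":0.654,"turn":0,"fingers":15},{"tx":-0.045,"ty":0.18,"tz":0.654,"turn":0,"fingers":15},{"tx":-0.044,"ty":0.28,"tz":0.654,"turn":0,"fingers":15},{"tx":-0.044,"ty":0.36,"tz":0.654,"turn":0,"fingers":15},{"tx":-0.044,"ty":0.42,"tz":0.654,"turn":0,"fingers":15},{"tx":-0.044,"ty":0.45,"tz":0.654,"turn":0,"fingers":15},{"tx":-0.044,"ty":0.462,"tz":0.654,"turn":0,"fingers":15},{"tx":-0.044,"ty":0.472,"tz":0.654,"turn":0,"fingers":15},{"tx":-0.044,"ty":0.472,"tz":0.654,"turn":0,"fingers":15}]';python3 plan.py -3.258 518.7 -253.3 16.5
```

```text
clock: 32.0
eef_pos: [519.2, -253.4, 16.6]
eef_rot: [-1.572, 0.018, 3.023]
wrist_force: [0.1, -0.1, -0.3]
finger_gap: 23.8
pos [ 519.2 -253.4   16.6] yaw 3.023 clock 32.0 turn -0.0006
[518.7, -253.3, 16.5] tx,ty,tz [ 0.003  0.    -0.   ]
```

```bash
python3 -m creep '[{"tx":0,"ty":0.003,"tz":0,"turn":0,"fingers":15},{"tx":0,"ty":0.003,"tz":0,"turn":0,"fingers":36},{"tx":0,"ty":0.003,"tz":0,"turn":0,"fingers":36},{"tx":0,"ty":0.0,"tz":0,"turn":0,"fingers":36},{"tx":0,"ty":-0.15,"tz":0,"turn":0,"fingers":36},{"tx":0,"ty":-0.35,"tz":0,"turn":0,"fingers":36},{"tx":0,"ty":-0.47,"tz":0,"turn":0,"fingers":36},{"tx":-0.1,"ty":-0.47,"tz":-0.25,"turn":0,"fingers":38},{"tx":-0.2,"ty":-0.47,"tz":-0.5,"turn":-0.01,"fingers":40},{"tx":-0.3,"ty":-0.47,"tz":-0.75,"turn":-0.02,"fingers":40},{"tx":-0.31,"ty":-0.47,"tz":-1,"turn":-0.022,"fingers":40},{"tx":-0.31,"ty":-0.47,"tz":-1,"turn":-0.022,"fingers":40}]'
python3 plan.py -3.19 599.7 25 100 599.7 25 47.5
```

```text
clock: 33.2
eef_pos: [603.3, -57.7, 112.0]
eef_rot: [-1.571, 0.018, 3.097]
wrist_force: [-0.2, -0.4, -0.9]
finger_gap: 39.8
pos [603.3 -57.7 112. ] yaw 3.097 clock 33.2 turn 0.0011
[599.7, 25.0, 100.0] tx,ty,tz [ 0.038  0.059 -0.412]
[599.7, 25.0, 47.5] tx,ty,tz [ 0.043  0.322 -0.412]
```

```bash
python3 -m creep '[{"tx":0.015,"ty":0,"tz":-0.2,"turn":0,"fingers":40},{"tx":0.038,"ty":0,"tz":-0.412,"turn":0.001,"fingers":40},{"tx":0.038,"ty":0.05,"tz":-0.412,"turn":0.001,"fingers":40},{"tx":0.039,"ty":0.08,"tz":-0.412,"turn":0.001,"fingers":40},{"tx":0.04,"ty":0.16,"tz":-0.412,"turn":0.001,"fingers":40},{"tx":0.042,"ty":0.24,"tz":-0.412,"turn":0.001,"fingers":40},{"tx":0.043,"ty":0.322,"tz":-0.412,"turn":0.001,"fingers":40},{"tx":0.043,"ty":0.322,"tz":-0.412,"turn":0.001,"fingers":40},{"tx":0.043,"ty":0.322,"tz":-0.412,"turn":0.001,"fingers":15},{"tx":0.043,"ty":0.322,"tz":-0.412,"turn":0.001,"fingers":15},{"tx":0.043,"ty":0.322,"tz":-0.412,"turn":0.001,"fingers":15},{"tx":0.043,"ty":0.322,"tz":-0.412,"turn":0.001,"fingers":15}]' 30
python3 tray.py|head -1;python3 look.py p4; python3 plan.py -3.258 525.2 -197.6 110
```

```text
clock: 34.4
eef_pos: [599.9, 24.6, 48.2]
eef_rot: [-1.571, 0.019, 3.093]
wrist_force: [-0.0, -2.1, 2.1]
finger_gap: 23.6
top tray [ 546.7 -255.8] size [187.8 130.7] yaw -0.117 n 1547
pos [599.9  24.8  48. ] yaw 3.093 clock 34.6 turn 0.0217
[525.2, -197.6, 110.0] tx,ty,tz [ 0.314 -0.316  1.128]
```

View pics/p4.png

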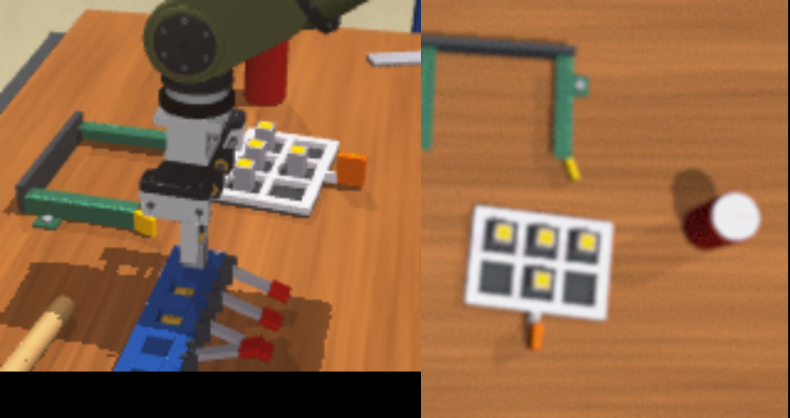

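Four blanks stand in the tray (top px 503,233; 545,237; 587,242; 542,280). The last one goes in the near left compartment.

```bash
python3 -m creep '[{"tx":0,"ty":-0.1,"tz":0,"turn":0,"fingers":15},{"tx":0,"ty":-0.2,"tz":0,"turn":0,"fingers":15},{"tx":0,"ty":-0.32,"tz":0,"turn":0,"fingers":15},{"tx":0.05,"ty":-0.32,"tz":0.2,"turn":0,"fingers":15},{"tx":0.15,"ty":-0.32,"tz":0.4,"turn":0,"fingers":15},{"tx":0.25,"ty":-0.32,"tz":0.6,"turn":0.01,"fingers":15},{"tx":0.3,"ty":-0.32,"tz":0.8,"turn":0.021,"fingers":15},{"tx":0.31,"ty":-0.32,"tz":0.9,"turn":0.0215,"fingers":15},{"tx":0.31,"ty":-0.32,"tz":0.9,"turn":0.0215,"fingers":15}]';python3 plan.py -3.258  525.2 -197.6 110 525.2 -197.6 16.5
```

```text
clock: 35.5
eef_pos: [527.4, -153.9, 110.5]
eef_rot: [-1.573, 0.019, 3.023]
wrist_force: [0.1, 0.6, -1.7]
finger_gap: 24.1
pos [ 527.4 -153.9  110.5] yaw 3.023 clock 35.5 turn -0.0007
[525.2, -197.6, 110.0] tx,ty,tz [-0.015  0.002  0.218]
[525.2, -197.6, 16.5] tx,ty,tz [-0.006  0.47   0.219]
```

```bash
python3 -m creep '[{"tx":-0.015,"ty":0,"tz":0.1,"turn":0,"fingers":15},{"tx":-0.015,"ty":0,"tz":0.219,"turn":0,"fingers":15},{"tx":-0.015,"ty":0.02,"tz":0.219,"turn":0,"fingers":15},{"tx":-0.01,"ty":0.08,"tz":0.219,"turn":0,"fingers":15},{"tx":-0.01,"ty":0.18,"tz":0.219,"turn":0,"fingers":15},{"tx":-0.007,"ty":0.28,"tz":0.219,"turn":0,"fingers":15},{"tx":-0.006,"ty":0.36,"tz":0.219,"turn":0,"fingers":15},{"tx":-0.006,"ty":0.42,"tz":0.219,"turn":0,"fingers":15},{"tx":-0.006,"ty":0.45,"tz":0.219,"turn":0,"fingers":15},{"tx":-0.006,"ty":0.462,"tz":0.219,"turn":0,"fingers":15},{"tx":-0.006,"ty":0.472,"tz":0.219,"turn":0,"fingers":15},{"tx":-0.006,"ty":0.472,"tz":0.219,"turn":0,"fingers":15}]';python3 plan.py -3.258 525.2 -197.6 16.5
```

```text
clock: 36.7
eef_pos: [525.6, -197.6, 16.5]
eef_rot: [-1.572, 0.02, 3.023]
wrist_force: [0.6, -0.5, -1.3]
finger_gap: 24.0
pos [ 525.6 -197.6   16.5] yaw 3.023 clock 36.7 turn -0.0007
[525.2, -197.6, 16.5] tx,ty,tz [0.002 0.    0.   ]
```

```bash
python3 -m creep '[{"tx":0,"ty":0.003,"tz":0,"turn":0,"fingers":15},{"tx":0,"ty":0.003,"tz":0,"turn":0,"fingers":36},{"tx":0,"ty":0.003,"tz":0,"turn":0,"fingers":36},{"tx":0,"ty":0.0,"tz":0,"turn":0,"fingers":36},{"tx":0,"ty":-0.15,"tz":0,"turn":0,"fingers":36},{"tx":0,"ty":-0.35,"tz":0,"turn":0,"fingers":36},{"tx":0,"ty":-0.47,"tz":0,"turn":0,"fingers":36},{"tx":0.2,"ty":-0.47,"tz":-0.25,"turn":0,"fingers":38},{"tx":0.4,"ty":-0.47,"tz":-0.5,"turn":0,"fingers":40},{"tx":0.6,"ty":-0.47,"tz":-0.75,"turn":0,"fingers":40},{"tx":0.6,"ty":-0.47,"tz":-1,"turn":0,"fingers":40},{"tx":0.6,"ty":-0.47,"tz":-1,"turn":0,"fingers":40}]'
python3 tray.py|head -1;python3 look.py p5
python3 meas.py | grep -E "orange|yel|green"
python3 - <<'E'
from h import *
from tray import tray
# dock: lips inner edges / stop from top cloud
for n in("top","side"):
    c=cam(n);P=cloud(c)
    g=(mask(c,(65,100,40),(90,255,255))>0)&(abs(P[...,2]-25)<7)
    for a,ce,m in blobs(g.astype(np.uint8)*255,60):
        p=P[m][:,:2]; r=cv2.minAreaRect(p.astype(np.float32)); l=cv2.fitLine(p.astype(np.float32),cv2.DIST_HUBER,0,.01,.01).ravel()
        print(n,"lip",a,np.round(r[0],1),np.round(r[1],1),"dir ang %.3f"%np.arctan(l[1]/l[0]))
    k=(mask(c,(0,0,5),(180,110,90))>0)&(abs(P[...,2]-40)<5)&(P[...,0]>760)&(P[...,1]<-60)&(P[...,1]>-340)
    p=P[k][:,:2];r=cv2.minAreaRect(p.astype(np.float32));l=cv2.fitLine(p.astype(np.float32),cv2.DIST_HUBER,0,.01,.01).ravel()
    print(n,"stop",len(p),np.round(r[0],1),np.round(r[1],1),np.round(r[2],2),"yaw %.3f"%np.arctan(-l[0]/l[1]))
E
```

```text
clock: 37.9
eef_pos: [427.2, 17.2, 108.9]
eef_rot: [-1.573, 0.021, 3.023]
wrist_force: [1.8, 0.2, 0.7]
finger_gap: 40.0
top tray [ 546.7 -256. ] size [187.4 130.8] yaw -0.114 n 1542
top yel 32 [277.4 177.8] [673. -80.] cloud [685. -85.  23.]
top yel 31 [346.8 182.1] [ 662. -289.] cloud [ 672. -302.   24.]
top yel 18 [317.3 209.6] [ 578. -198.] cloud [ 582. -203.   43.]
top yel 18 [335.4 211.7] [ 572. -252.] cloud [ 575. -259.   42.]
top yel 15 [353.4 213.6] [ 566. -306.] cloud [ 570. -313.   42.]
top yel 19 [315.4 228. ] [ 523. -191.] cloud [ 526. -196.   42.]
top yel 20 [334.1 230. ] [ 517. -247.] cloud [ 520. -254.   40.]
top yel 248 [ 21.4 361.5] [147. 632.] cloud [162. 620.  69.]
top green 252 [282.8 150.2] [ 773. -101.] cloud [ 775. -101.   25.]
top green 247 [343.  155.1] [ 759. -292.] cloud [ 759. -292.   24.]
top orange 32 [330.9 254.8] [ 445. -241.] cloud [ 445. -242.   44.]
side yel 11 [286.7 140. ] [ 562. -252.] cloud [ 569. -316.   41.]
side yel 12 [257.2 143.7] [ 650. -208.] cloud [ 667. -300.   24.]
side yel 10 [283.  147.5] [ 566. -199.] cloud [ 574. -258.   42.]
side 
[... 173 characters left out ...]
[ 524. -196.   42.]
side yel 18 [238.  176.5] [662.  -8.] cloud [682. -85.  24.]
side green 108 [232.6 142.6] [ 753. -291.] cloud [ 751. -293.   24.]
side green 177 [213.2 170.5] [ 765. -101.] cloud [ 766. -102.   24.]
side green 24 [198.8 179.2] [792. -45.] cloud [803. -74.   4.]
side orange 8 [317.5 162.4] [ 456. -178.] cloud [ 458. -239.   10.]
top lip 234 [ 770.9 -101.6] [ 19.6 137.7] dir ang -0.057
top lip 243 [ 759.5 -293.8] [ 21.6 139. ] dir ang -0.055
top stop 152 [ 840.4 -200.6] [206.6  10.3] 87.49 yaw -0.063
side lip 110 [ 754.1 -293.8] [ 28.1 134.9] dir ang -0.073
side lip 177 [ 766.9 -103. ] [ 28.2 143.2] dir ang -0.049
side stop 114 [ 838.1 -201.6] [215.7  10.9] 86.47 yaw -0.057
```

View pics/p5.png

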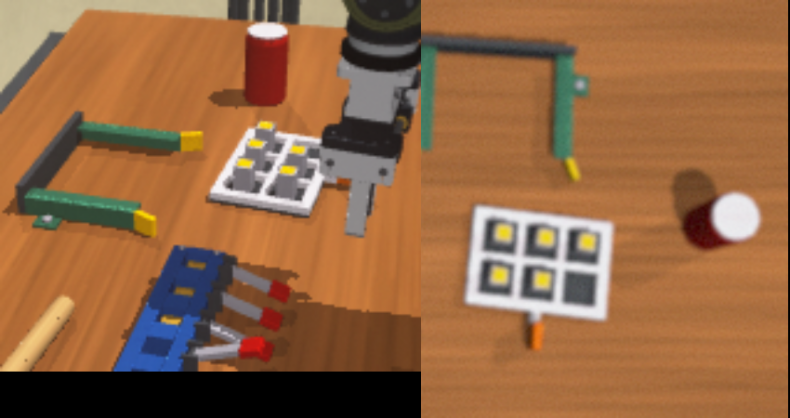

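All five blanks stand in their own compartments. Both views show yellow ends at z≈42, and the top view has them at px (317,210), (335,212), (353,214), (315,228) and (334,230). The dock origin comes out at about (771.5, -198) with yaw -0.057. Now I go to the handle.

```bash
python3 -m creep '[{"tx":-0.1,"ty":0,"tz":0.25,"turn":0,"fingers":60},{"tx":-0.1,"ty":0,"tz":0.5,"turn":0,"fingers":60},{"tx":-0.1,"ty":0,"tz":0.75,"turn":0,"fingers":60},{"tx":-0.1,"ty":0,"tz":1,"turn":0,"fingers":60},{"tx":-0.1,"ty":0,"tz":1,"turn":0,"fingers":60}]';python3 plan.py -3.2566 447 -243.5 75 447 -243.5 13
```

```text
clock: 38.8
eef_pos: [423.3, -191.7, 108.4]
eef_rot: [-1.572, 0.02, 3.015]
wrist_force: [-0.5, 0.9, -0.2]
finger_gap: 59.6
pos [ 423.3 -191.7  108.4] yaw 3.015 clock 38.8 turn -0.0035
[447.0, -243.5, 75.0] tx,ty,tz [-0.147  0.17   0.242]
[447.0, -243.5, 13.0] tx,ty,tz [-0.141  0.48   0.242]
```

```bash
python3 -m creep '[{"tx":-0.147,"ty":0,"tz":0.242,"turn":-0.0035,"fingers":60},{"tx":-0.147,"ty":0.05,"tz":0.242,"turn":-0.0035,"fingers":60},{"tx":-0.145,"ty":0.17,"tz":0.242,"turn":-0.0035,"fingers":60},{"tx":-0.145,"ty":0.27,"tz":0.242,"turn":-0.0035,"fingers":60},{"tx":-0.142,"ty":0.37,"tz":0.242,"turn":-0.0035,"fingers":60},{"tx":-0.142,"ty":0.45,"tz":0.242,"turn":-0.0035,"fingers":60},{"tx":-0.142,"ty":0.48,"tz":0.242,"turn":-0.0035,"fingers":60},{"tx":-0.142,"ty":0.48,"tz":0.242,"turn":-0.0035,"fingers":60}]'; python3 look.py p6
```

```text
clock: 39.6
eef_pos: [446.9, -243.5, 12.4]
eef_rot: [-1.572, 0.018, 3.026]
wrist_force: [-0.2, 0.3, -0.2]
finger_gap: 60.1
```

View pics/p6.png

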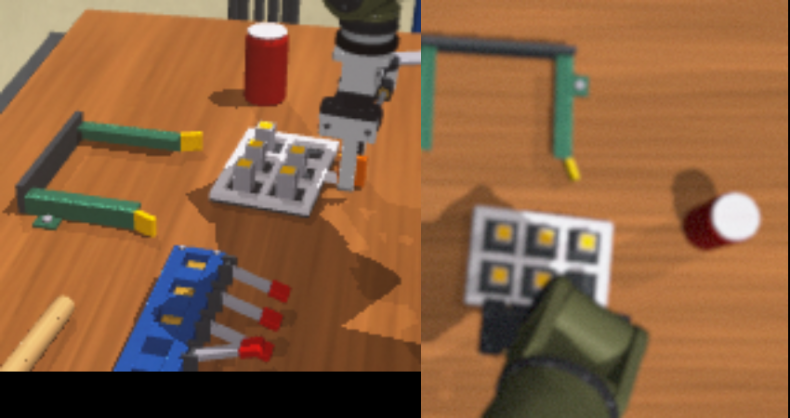

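The fingers straddle the orange fin (side px 348,170). I close on it.

```bash
python3 -m creep '[{"tx":0,"ty":0,"tz":0,"turn":0,"fingers":30},{"tx":0,"ty":0,"tz":0,"turn":0,"fingers":20},{"tx":0,"ty":0,"tz":0,"turn":0,"fingers":14},{"tx":0,"ty":0,"tz":0,"turn":0,"fingers":5},{"tx":0,"ty":0,"tz":0,"turn":0,"fingers":5},{"tx":0,"ty":0,"tz":0,"turn":0,"fingers":5}]' 55; python3 tray.py|head -1
cat > dplan.py <<'E'
# tray poses X Y th in dock frame -> handle TCP, from current (holding handle at grip offset g)
import sys,numpy as np,subprocess
O=np.array([771.5,-197.8]);yd=-0.057
from cell import monitor
from scipy.spatial.transform import Rotation as Ro
s=monitor.read_state();R=Ro.from_euler("xyz",s["eef_rot"]).as_matrix();p=s["eef_pos"];y0=s["eef_rot"][2]
rot=lambda a:np.array([[np.cos(a),-np.sin(a)],[np.sin(a),np.cos(a)]])
hd=rot(yd).T@(p[:2]-O);print("tcp dock",hd.round(1),"z",p[2].round(1),"yaw rel dock %.3f"%(y0-yd-np.pi),"clock",s["clock"])
a=[float(v) for v in sys.argv[1:]]
for i in range(0,len(a),3):
    X,Y,t=a[i:i+3]; w=O+rot(yd)@np.array([X,Y])
    d=R.T@(np.array([w[0],w[1],p[2]])-p)/200; tn=-(t+yd+np.pi-y0);tn=(tn+np.pi)%(2*np.pi)-np.pi
    print((X,Y,t),"tx,ty,tz",d.round(3),"turn %.4f"%(tn/np.pi))
E
python3 dplan.py -316 -55 -.04 -311 -35 -.02 -300 0 0  -290 0 0
```

```text
clock: 40.3
eef_pos: [447.5, -243.8, 13.6]
eef_rot: [-1.571, 0.02, 3.026]
wrist_force: [-0.8, -0.2, 0.6]
finger_gap: 15.7
top tray [ 558.7 -255.9] size [115.4 193.6] yaw 0.006 n 1139
tcp dock [-320.9  -64.5] z 13.5 yaw rel dock -0.059 clock 40.4
(-316.0, -55.0, -0.04) tx,ty,tz [-0.021  0.    -0.049] turn -0.0060
(-311.0, -35.0, -0.02) tx,ty,tz [-0.041  0.001 -0.15 ] turn -0.0123
(-300.0, 0.0, 0.0) tx,ty,tz [-0.085  0.002 -0.328] turn -0.0187
(-290.0, 0.0, 0.0) tx,ty,tz [-0.135  0.003 -0.331] turn -0.0187
```

```bash
python3 -m creep '[{"tx":0,"ty":0,"tz":0,"turn":0,"fingers":5},{"tx":0,"ty":0,"tz":0,"turn":0,"fingers":5},{"tx":0,"ty":0,"tz":0,"turn":0,"fingers":5},{"tx":0,"ty":0,"tz":0,"turn":0,"fingers":5}]' 55
```

```text
clock: 40.8
eef_pos: [447.5, -243.9, 13.5]
eef_rot: [-1.571, 0.02, 3.026]
wrist_force: [-0.2, -0.5, -0.1]
finger_gap: 11.8
```

```bash
python3 -m creep '[{"tx":-0.006,"ty":0,"tz":-0.01,"turn":-0.001,"fingers":5},{"tx":-0.012,"ty":0,"tz":-0.03,"turn":-0.003,"fingers":5},{"tx":-0.018,"ty":0,"tz":-0.05,"turn":-0.005,"fingers":5},{"tx":-0.024,"ty":0,"tz":-0.07,"turn":-0.007,"fingers":5},{"tx":-0.03,"ty":0,"tz":-0.09,"turn":-0.009,"fingers":5},{"tx":-0.036,"ty":0,"tz":-0.11,"turn":-0.01,"fingers":5},{"tx":-0.042,"ty":0,"tz":-0.13,"turn":-0.011,"fingers":5},{"tx":-0.042,"ty":0,"tz":-0.15,"turn":-0.012,"fingers":5},{"tx":-0.042,"ty":0,"tz":-0.15,"turn":-0.012,"fingers":5}]' 55; python3 look.py p7; python3 dplan.py -300 0 0
```

```text
clock: 41.7
eef_pos: [459.4, -214.4, 13.6]
eef_rot: [-1.571, 0.02, 3.064]
wrist_force: [1.1, -1.7, -3.9]
finger_gap: 11.7
tcp dock [-310.6  -34.7] z 13.7 yaw rel dock -0.021 clock 41.8
(-300.0, 0.0, 0.0) tx,ty,tz [-0.049  0.001 -0.175] turn -0.0066
```

View pics/p7.png

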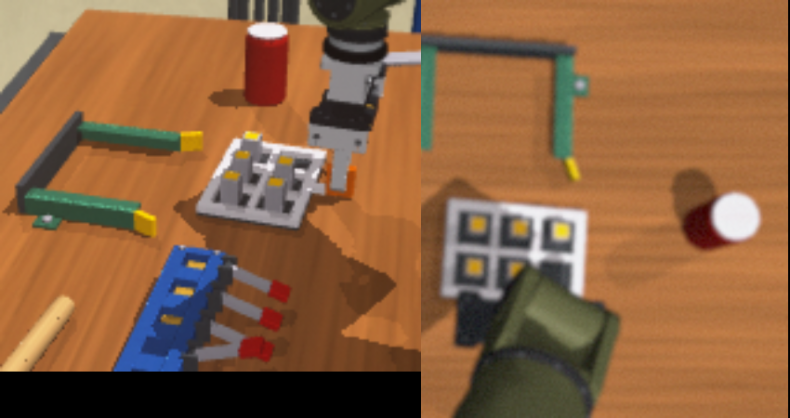

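The tray follows, upright blanks included (top corners at px 448,200 and 587,213). I continue to the dock's centre line.

```bash
python3 -m creep '[{"tx":-0.006,"ty":0,"tz":-0.01,"turn":-0.001,"fingers":5},{"tx":-0.012,"ty":0,"tz":-0.03,"turn":-0.002,"fingers":5},{"tx":-0.018,"ty":0,"tz":-0.05,"turn":-0.003,"fingers":5},{"tx":-0.024,"ty":0,"tz":-0.07,"turn":-0.004,"fingers":5},{"tx":-0.03,"ty":0,"tz":-0.09,"turn":-0.005,"fingers":5},{"tx":-0.036,"ty":0,"tz":-0.11,"turn":-0.006,"fingers":5},{"tx":-0.042,"ty":0,"tz":-0.13,"turn":-0.0066,"fingers":5},{"tx":-0.046,"ty":0,"tz":-0.15,"turn":-0.0066,"fingers":5},{"tx":-0.049,"ty":0,"tz":-0.17,"turn":-0.0066,"fingers":5},{"tx":-0.049,"ty":0,"tz":-0.175,"turn":-0.0066,"fingers":5},{"tx":-0.049,"ty":0,"tz":-0.175,"turn":-0.0066,"fingers":5}]' 55
cat > edge.py <<'E'
# front edge of tray (far edge) from the top view, dock frame
from h import *
O=np.array([771.5,-197.8]);yd=-0.057
c=cam("top");P=cloud(c)
m=(mask(c,(0,0,120),(180,60,255))>0)&(abs(P[...,2]-14)<9)&(P[...,0]>450)&(P[...,0]<860)&(P[...,1]>-420)&(P[...,1]<-60)
m=max(blobs(m.astype(np.uint8)*255,20),key=lambda q:q[0])[2]
cols=np.where(m.any(0))[0]; top=np.array([(u,np.where(m[:,u])[0].min()-.5) for u in cols])
w=onz(c,top,14)[:,:2]-O; r=np.array([[np.cos(yd),np.sin(yd)],[-np.sin(yd),np.cos(yd)]]); d=w@r.T
q=d[3:-3]; k=np.polyfit(q[:,1],q[:,0],1); res=q[:,0]-np.polyval(k,q[:,1]);q=q[abs(res)<3];k=np.polyfit(q[:,1],q[:,0],1)
print("front edge at x=%.1f (dock), yaw rel %.3f, y range"%(np.polyval(k,q[:,1].mean()),-k[0]),d[:,1].min().round(1),d[:,1].max().round(1),"rms",res.std().round(2))
E
python3 edge.py; python3 look.py p8; python3 dplan.py -270 0 0 -240 0 0
```

```text
clock: 42.9
eef_pos: [472.0, -180.4, 13.9]
eef_rot: [-1.57, 0.021, 3.085]
wrist_force: [1.6, -2.1, -5.4]
finger_gap: 11.7
front edge at x=-134.6 (dock), yaw rel -0.007, y range -91.1 93.2 rms 0.93
tcp dock [-3.e+02  1.e-01] z 13.9 yaw rel dock 0.000 clock 43.05
(-270.0, 0.0, 0.0) tx,ty,tz [-0.15   0.003  0.   ] turn 0.0001
(-240.0, 0.0, 0.0) tx,ty,tz [-0.3    0.006  0.001] turn 0.0001
```

View pics/p8.png

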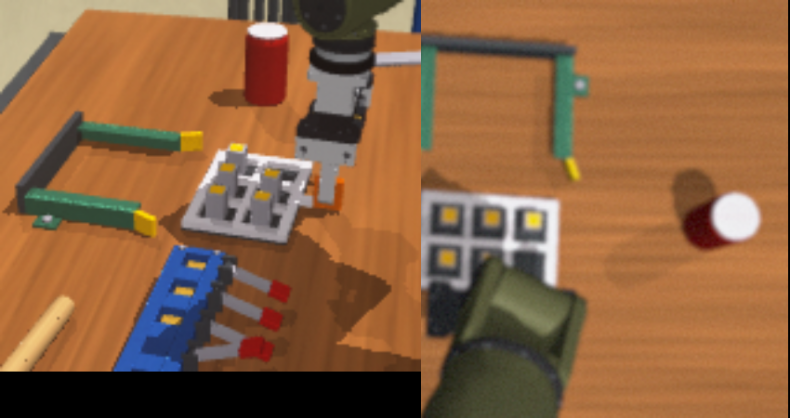

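```bash
python3 -m creep '[{"tx":-0.02,"ty":0.002,"tz":0,"turn":0,"fingers":5},{"tx":-0.045,"ty":0.003,"tz":0,"turn":0,"fingers":5},{"tx":-0.07,"ty":0.003,"tz":0,"turn":0,"fingers":5},{"tx":-0.095,"ty":0.004,"tz":0,"turn":0,"fingers":5},{"tx":-0.12,"ty":0.005,"tz":0,"turn":0,"fingers":5},{"tx":-0.145,"ty":0.005,"tz":0,"turn":0,"fingers":5},{"tx":-0.17,"ty":0.006,"tz":0,"turn":0,"fingers":5},{"tx":-0.195,"ty":0.006,"tz":0,"turn":0,"fingers":5},{"tx":-0.22,"ty":0.007,"tz":0,"turn":0,"fingers":5},{"tx":-0.245,"ty":0.007,"tz":0,"turn":0,"fingers":5},{"tx":-0.27,"ty":0.008,"tz":0,"turn":0,"fingers":5},{"tx":-0.3,"ty":0.008,"tz":0,"turn":0,"fingers":5},{"tx":-0.3,"ty":0.008,"tz":0,"turn":0,"fingers":5}]' 55
python3 edge.py;  python3 dplan.py -200 0 0 -160 0 0 -120 0 0 -100 0 0; sed -i 's/\[:,380:\]/[:,250:645]/' look.py; python3 look.py p9
```

```text
clock: 44.35
eef_pos: [532.5, -184.0, 13.6]
eef_rot: [-1.57, 0.021, 3.085]
wrist_force: [2.8, -0.2, -1.2]
finger_gap: 11.5
front edge at x=-74.1 (dock), yaw rel 0.005, y range -92.7 93.8 rms 1.28
tcp dock [-2.394e+02  1.000e-01] z 13.6 yaw rel dock 0.001 clock 44.4
(-200.0, 0.0, 0.0) tx,ty,tz [-0.197  0.004  0.001] turn 0.0002
(-160.0, 0.0, 0.0) tx,ty,tz [-0.397  0.009  0.001] turn 0.0002
(-120.0, 0.0, 0.0) tx,ty,tz [-0.597  0.013  0.001] turn 0.0002
(-100.0, 0.0, 0.0) tx,ty,tz [-0.697  0.015  0.001] turn 0.0002
```

View pics/p9.png

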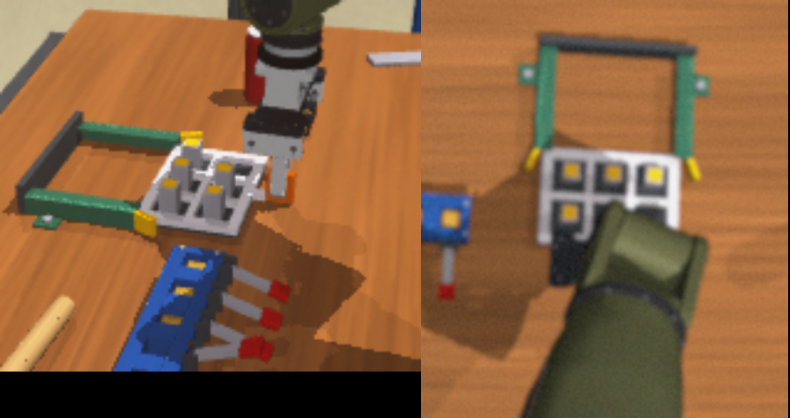

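The front edge of the tray (top px 540–680, 155) is centred between the flares. I push on.

```bash
python3 -m creep '[{"tx":-0.02,"ty":0.001,"tz":0,"turn":0,"fingers":5},{"tx":-0.045,"ty":0.002,"tz":0,"turn":0,"fingers":5},{"tx":-0.07,"ty":0.002,"tz":0,"turn":0,"fingers":5},{"tx":-0.095,"ty":0.003,"tz":0,"turn":0,"fingers":5},{"tx":-0.12,"ty":0.003,"tz":0,"turn":0,"fingers":5},{"tx":-0.145,"ty":0.004,"tz":0,"turn":0,"fingers":5},{"tx":-0.17,"ty":0.004,"tz":0,"turn":0,"fingers":5},{"tx":-0.195,"ty":0.005,"tz":0,"turn":0,"fingers":5},{"tx":-0.22,"ty":0.005,"tz":0,"turn":0,"fingers":5},{"tx":-0.245,"ty":0.006,"tz":0,"turn":0,"fingers":5},{"tx":-0.27,"ty":0.007,"tz":0,"turn":0,"fingers":5},{"tx":-0.3,"ty":0.007,"tz":0,"turn":0,"fingers":5},{"tx":-0.33,"ty":0.008,"tz":0,"turn":0,"fingers":5},{"tx":-0.36,"ty":0.008,"tz":0,"turn":0,"fingers":5},{"tx":-0.39,"ty":0.009,"tz":0,"turn":0,"fingers":5},{"tx":-0.42,"ty":0.009,"tz":0,"turn":0,"fingers":5},{"tx":-0.45,"ty":0.01,"tz":0,"turn":0,"fingers":5},{"tx":-0.45,"ty":0.01,"tz":0,"turn":0,"fingers":5}]' 55
python3 edge.py;  python3 dplan.py -120 0 0 -102 0 0 -97 0 0
```

```text
clock: 46.3
eef_pos: [622.2, -189.1, 13.6]
eef_rot: [-1.57, 0.021, 3.085]
wrist_force: [0.4, -0.6, -1.0]
finger_gap: 11.8
front edge at x=15.9 (dock), yaw rel -0.004, y range -83.9 80.2 rms 1.0
tcp dock [-1.495e+02  1.000e-01] z 13.6 yaw rel dock 0.000 clock 46.35
(-120.0, 0.0, 0.0) tx,ty,tz [-0.147  0.003  0.001] turn 0.0001
(-102.0, 0.0, 0.0) tx,ty,tz [-0.237  0.005  0.001] turn 0.0001
(-97.0, 0.0, 0.0) tx,ty,tz [-0.262  0.006  0.001] turn 0.0001
```

```bash
python3 -m creep '[{"tx":-0.025,"ty":0.001,"tz":0,"turn":0,"fingers":5},{"tx":-0.05,"ty":0.001,"tz":0,"turn":0,"fingers":5},{"tx":-0.075,"ty":0.002,"tz":0,"turn":0,"fingers":5},{"tx":-0.1,"ty":0.002,"tz":0,"turn":0,"fingers":5},{"tx":-0.125,"ty":0.003,"tz":0,"turn":0,"fingers":5},{"tx":-0.15,"ty":0.003,"tz":0,"turn":0,"fingers":5},{"tx":-0.175,"ty":0.004,"tz":0,"turn":0,"fingers":5},{"tx":-0.19,"ty":0.004,"tz":0,"turn":0,"fingers":5},{"tx":-0.205,"ty":0.005,"tz":0,"turn":0,"fingers":5},{"tx":-0.22,"ty":0.005,"tz":0,"turn":0,"fingers":5},{"tx":-0.22,"ty":0.005,"tz":0,"turn":0,"fingers":5}]' 55
python3 edge.py;  python3 dplan.py -97 0 0
```

```text
clock: 47.45
eef_pos: [665.8, -191.7, 13.6]
eef_rot: [-1.57, 0.021, 3.085]
wrist_force: [-3.4, -0.1, 1.5]
finger_gap: 11.5
front edge at x=59.3 (dock), yaw rel 0.008, y range -85.9 79.2 rms 1.03
tcp dock [-1.058e+02  1.000e-01] z 13.6 yaw rel dock 0.000 clock 47.5
(-97.0, 0.0, 0.0) tx,ty,tz [-0.044  0.001  0.   ] turn 0.0001
```

```bash
python3 -m creep '[{"tx":-0.01,"ty":0,"tz":0,"turn":0,"fingers":5},{"tx":-0.02,"ty":0,"tz":0,"turn":0,"fingers":5},{"tx":-0.03,"ty":0.001,"tz":0,"turn":0,"fingers":5},{"tx":-0.03,"ty":0.001,"tz":0,"turn":0,"fingers":5}]' 55
python3 edge.py;  python3 dplan.py -97 0 0
```

```text
clock: 47.9
eef_pos: [671.4, -192.1, 13.6]
eef_rot: [-1.57, 0.021, 3.085]
wrist_force: [-4.7, -0.2, 3.3]
finger_gap: 11.6
front edge at x=64.7 (dock), yaw rel 0.023, y range -85.8 81.9 rms 1.1
tcp dock [-100.2   -0. ] z 13.6 yaw rel dock 0.000 clock 47.95
(-97.0, 0.0, 0.0) tx,ty,tz [-0.016  0.    -0.   ] turn 0.0001
```

Force is still only the sliding friction, so I push in small steps until the stop shows in it.

```bash
python3 -m creep '[{"tx":-0.01,"ty":0,"tz":0,"turn":0,"fingers":5},{"tx":-0.015,"ty":0,"tz":0,"turn":0,"fingers":5},{"tx":-0.02,"ty":0,"tz":0,"turn":0,"fingers":5},{"tx":-0.02,"ty":0,"tz":0,"turn":0,"fingers":5}]' 55
python3 edge.py;  python3 dplan.py -97 0 0
```

```text
clock: 48.35
eef_pos: [672.4, -192.5, 13.5]
eef_rot: [-1.571, 0.013, 3.085]
wrist_force: [-28.6, 2.0, 14.4]
finger_gap: 11.4
front edge at x=65.1 (dock), yaw rel 0.025, y range -85.8 79.5 rms 0.97
tcp dock [-99.2  -0.4] z 13.6 yaw rel dock 0.000 clock 48.4
(-97.0, 0.0, 0.0) tx,ty,tz [-0.011  0.    -0.002] turn 0.0000
```

The stop took 29 N at TCP dock x = -99.2, so the tray is home. I release, lift and look.

```bash
python3 -m creep '[{"tx":0,"ty":0,"tz":0,"turn":0,"fingers":20},{"tx":0,"ty":0,"tz":0,"turn":0,"fingers":40},{"tx":0,"ty":0,"tz":0,"turn":0,"fingers":60},{"tx":0,"ty":0,"tz":0,"turn":0,"fingers":60},{"tx":0,"ty":0,"tz":0,"turn":0,"fingers":60},{"tx":0,"ty":-0.1,"tz":0,"turn":0,"fingers":60},{"tx":0,"ty":-0.25,"tz":0,"turn":0,"fingers":60},{"tx":0,"ty":-0.5,"tz":0,"turn":0,"fingers":60},{"tx":0.2,"ty":-0.7,"tz":0,"turn":0,"fingers":60},{"tx":0.45,"ty":-0.7,"tz":0,"turn":0,"fingers":60},{"tx":0.7,"ty":-0.7,"tz":0,"turn":0,"fingers":60},{"tx":1,"ty":-0.7,"tz":0,"turn":0,"fingers":60},{"tx":1,"ty":-0.7,"tz":0,"turn":0,"fingers":60}]'
python3 edge.py; python3 look.py p10; sed -i 's/P\[...,0\]<850)&(P\[...,1\]>-480)/P[...,0]<832)\&(P[...,1]>-480)/' tray.py; python3 tray.py | head -1; python3 meas.py | grep -E "yel|orange"
```

```text
clock: 49.7
eef_pos: [467.4, -180.5, 150.9]
eef_rot: [-1.571, 0.012, 3.084]
wrist_force: [0.2, -0.3, -0.1]
finger_gap: 59.9
front edge at x=66.5 (dock), yaw rel -0.007, y range -85.8 85.4 rms 0.97
top tray [ 766.8 -203.2] size [128.6 169.1] yaw 0.011 n 1222
top yel 14 [296.5 139.3] [ 794. -139.] cloud [ 803. -143.   44.]
top yel 17 [314.1 140.6] [ 790. -193.] cloud [ 801. -198.   43.]
top yel 15 [331.6 141.4] [ 789. -247.] cloud [ 798. -253.   41.]
top yel 15 [295.6 156.6] [ 739. -135.] cloud [ 747. -140.   42.]
top yel 15 [313.6 157.6] [ 737. -190.] cloud [ 744. -196.   43.]
top yel 29 [346.8 182.2] [ 662. -289.] cloud [ 672. -302.   23.]
top yel 255 [ 21.6 361.6] [146. 631.] cloud [161. 620.  69.]
top orange 25 [312.2 181.2] [ 669. -189.] cloud [ 670. -189.   44.]
side yel 12 [217.2 141.9] [ 777. -195.] cloud [ 797. -255.   41.]
side yel 14 [257.1 143.9] [ 650. -207.] cloud [ 668. -300.   24.]
side yel 10 [211.5 149.5] [ 780. -143.] cloud [ 801. -202.   42.]
side yel 11 [228.1 151.6] [ 726. -140.] cloud [ 743. -194.   42.]
side yel 14 [205.5 157.9] [782. -89.] cloud [ 801. -141.   42.]
side yel 16 [222.5 160. ] [729. -87.] cloud [ 745. -143.   42.]
side orange 123 [249.6 159.1] [ 663. -156.] cloud [ 671. -187.   29.]
```

View pics/p10.png

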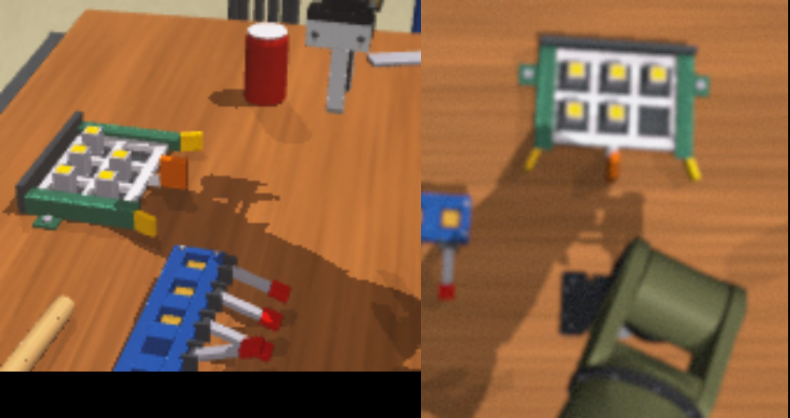

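```bash
python3 -c "
from cell import manip; print(manip.sign_off())"
```

```text
the job is handed in; nothing more can be done
None
```

I handed the job in at about 50 s of the 210 s allowed. All five blanks are in the tray and the tray is home in the dock. The sign-off reports no verdict, so the checks below are my own.

**What I did:** Pocket 3 was empty. I pressed levers 0, 1, 2, 4 and 5 down and stood each blank upright in its own tray compartment. Then I gripped the handle, lined the tray up with the dock and slid it in until it met the back stop. The push showed 29 N there. I let go and moved the arm clear.

**Last checks:**
- **Tray:** The top view put its front edge at 65 to 66.5 mm in the dock, and the stop is at 65. It was square to within about 0.01 rad.
- **Blanks:** All five yellow ends read about 42 mm high in both cameras, so the blanks are upright in their compartments.
- **Robot:** The gripper was empty, touching nothing, with no force on the wrist.
- **Hammer, can and brick:** I never went near them. The can and part of the hammer handle were in the last picture and looked undisturbed. I did not measure their positions again, and the brick was outside that picture.

**Checks that disagreed:**
- **Side-view tray outline:** It was 7 to 9 mm off the top view, so I used the top view throughout.
- **Arm in the way:** Some tray readings were wrong because the arm hid part of the tray. I repeated them once it was clear.
- **Under the lips:** The final tray outline measured only 169 mm wide because the dock lips cover its edges, so I did not use that reading for its angle.

I saw no sign of the tray being knocked or of the grip slackening.

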